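Stop the ultrasonic cleaner and hang its basket up to drip

TASK

The cleaning run is over: first turn the cleaner's small black timer knob anticlockwise all the way back to its stop (off), without dragging round the metal heat ring beneath it. Then lift the wire basket out of the tank, keeping it upright, and hang it by its handle in the bottom of the blue hook of the drip stand, hook between the two orange sleeves, hanging still. Do not knock the other things on the bench about.

Things in the scene. Friction and masses are not known exactly. Their poses are not given: they have to be found in the camera images.
- cleaner: white ultrasonic cleaner, fixed, 253 x 190 x 110 mm high, left or right of the robot (drip stand on the other side). Origin: on the bench under its open tank's centre; x from console to rear, y along the tank, z up. Tank inside 110 (x) x 156 (y) mm, floor 30 and rim 110 mm up. The console slopes 28 degrees from x = -185 (48 mm high) to x = -68 mm (110 mm high), dials at its middle
- timer_centre (a point): point on the dials' common axis, 35 mm out from the console face; it does not turn. z: the dial axis, outwards (28 degrees from vertical, leaning to the cleaner's -x); x up the slope, y as the cleaner's y. The timer knob is a black cylinder 28 mm across, from 14 to 48 mm out from the face, with a white pointer line; the heat ring lies under it
- timer (a joint): angle of the timer knob (rad): 0 = off, against its stop, pointer down the slope at the red tick; grows clockwise as seen looking at the console. It starts at 0.7 to 1.4, takes 0.03 Nm to turn and stays where it is left
- ring_mark (a point): blue mark on the rim of the aluminium heat ring, 24 mm from the dial axis, 14 mm out from the face. The ring is 52 mm across and reaches from the face to 14 mm out; it turns very easily (0.015 Nm). The mark turns with it and must stay where it is
- basket: loose steel wire basket with glassware fixed in it, 0.2 to 0.4 kg, upright in the tank, nearly parallel to it. Origin: centre of its underside; x across (90 mm), y along (130 mm), z up; 55 mm high. Rigid handle over it: uprights 8 mm thick at y = +-60 mm, straight level bar along y, bar centre 125 mm above the underside (66 mm free between rim and bar)
- handle_mid (a point): middle of the basket's handle bar (centre of the bar), axes as the basket's. The bare steel bar is 8 x 8 mm; two orange sleeves 14 x 14 mm in section cover it from y = 17 to 50 mm and from y = -17 to -50 mm, good places to grip; the 34 mm of bare bar between them is for the hook
- stand: drip stand, fixed. Origin: on the bench under the hook's seat; z up; the hook opens towards -x, the post (16 mm thick, 222 mm high) stands at x = +100 mm. At its foot a white tray 150 (x) x 170 (y) x 20 mm high, centred on the origin
- hook_seat (a point): where the handle bar's middle lies when hung, 204 mm up, axes as the stand's (bar along y). Blue strap 18 mm wide (y), 4 mm thick: flat seat x = -14 to 14 mm, its top 4 mm below this point; front lip rising to x = -34 mm, 26 mm above it; rear arm rising to 16 mm above it at the post. Thread the handle over the lip from -x, bar above the lip, basket below the strap
- pipette_stand: fixed round pipette stand, 100 mm across, 300 mm high, between and behind the cleaner and the drip stand. Origin: centre of its underside
- reagent_jar: loose amber jar, 56 mm across, 100 mm high, nearest the robot. Origin: centre of its underside
- tube_rack: loose orange tube rack, 98 (x) x 70 (y) x 65 mm high, between cleaner and drip stand. Origin: centre of its underside
- media_bottle: loose clear bottle with a blue cap, 56 mm across, 150 mm high, standing close beside the drip stand. Origin: centre of its underside
- vortex_mixer: fixed grey tube mixer, 130 (x) x 110 (y) x 110 mm high, far right. Origin: centre of its underside. (Other equipment, up to 150 mm high, stands fixed along the far edge beyond x = 0.77 m of the robot's frame, a heater 190 mm and a rack 340 mm high at the right and left edges beside the robot)
- wash_bottle: loose white wash bottle, 64 mm across, 180 mm high, far left. Origin: centre of its underside
- tank_lid: loose steel tank lid lying flat, 140 (x) x 190 (y) mm, 36 mm high with its grip, far left. Origin: centre of its underside
- beaker: loose glass beaker, 80 mm across, 100 mm high, far right. Origin: centre of its underside

How it is judged:
By the outcome, as a careful person would: the job done as asked, in the order asked, and still so for the second after the job is handed in, with the robot touching nothing.
It also fails if it takes over 64 s, if anything falls off the work surface, if the arm or the gripper's body presses on something with over 40 N, if the wrist force passes 120 N, or if a joint passes its speed limit or range.

ROBOT

A 6-joint arm with a two-finger parallel gripper is mounted at the origin on the work surface. World frame = base frame: x ahead of the robot, y to its left, z up, the work surface at z = 0. Lengths are in m, angles in rad, forces in N, time in s.
With the tool pointing down it reaches from about 0.3 to 0.825 m from the base axis. Payload 5.4 kg.
Tool frame: the origin (TCP) lies at the very end of the fingers, on their centre line; the grasp point (between the pads) lies r.grasp_offset behind it (r.grasp_offset is the distance from the TCP to the grasp point, in m); x points along the fingers, y is the direction in which the jaws open and shut, and the axes are right-handed (so a half turn about x gives the same grasp; the last joint's range is limited). The gripper opens to 92 mm and grips with 3 to 60 N. Pads are 20 mm wide; open, the fingers measure 128 mm over their backs; the gripper's body (75 mm by 189 mm) begins 69 mm behind the grasp point.
Start: joints at [0.976, 0.158, 1.597, -0, 1.386, -0.21], TCP at [0.216, 0.533, 0.215] pointing down, gripper open.
Joint ranges: [-2.91, 2.91], [-0.94, 2.29], [0.18, 2.7], [-1.29, 4.43], [0.17, 2.64], [-3, 3]. Speed limits (rad/s): [2.57, 2.57, 3.14, 3.14, 3.14, 3.14].

INTERFACE

Orientations are given as a rotation vector (axis times angle).
In Python, from plant import r gives the robot as it stands.
- The arm moves only by the tool apply_moves, never from a script. Its argument "steps" is a list of rows, each a list of 7 numbers: the shift along the tool's x, y, z in mm, then the turn, a rotation vector about the tool's x, y, z in degrees, then the opening in per cent of the stroke, from 0 (shut) to 100 (fully open). In form: [[dx, dy, dz, wx, wy, wz, gripper], ...]. A call has 1 to 8 rows; each row shifts and turns the pose as measured when the row begins, along the tool's axes as they then stand; what a row does not reach is not made up. A row lasts 1/12 s, in which the tool goes at most 41.7 mm and 7.16 degrees, less where a joint would pass 70% of its speed; a pose out of reach is approached as far as the arm can. A call is refused whole if a number of a shift passes 41.7 or a number of a turn 7.16, either way. A call with a gripper value outside its range is refused whole. The fingers move at their own pace and stop on an object; "squeeze" is the grip in N (left out, the last holds). Time passes only in rows, so rows that do not move let the fingers close. It gives the time, the measured TCP pose, the force and the opening at its end, in the units of the state.
- r.get_state(): the state, without advancing time (a new reading comes with each control period).
- r.camera(name): name is "scene" or "top"; returns a dict with "pixels" (384x512x3 uint8, blue, green, red), "z_map" (384x512 float32, m along the optical axis (not along the pixel's ray), 0 where there is no reading), "intrinsics" (3x3 intrinsics, pixels), "pose" (4x4, takes a point from camera to world coordinates). Camera axes: x right, y down, z forward; pixel columns grow to the right and rows downward; lengths in m; the calibration is good to about 2 mm. A picture is of the moment at which its call begins.
- r.hand_in(): hands the job in, once; it reports no verdict.
The state is a dict: "clock": time; "joint_pos": joint angles; "qvel": joint speeds; "joint_efforts": joint torques, N m; "ee_pos": TCP position; "orientation": TCP orientation; "wrist_force": force on the tool from outside, world axes, zero at the start; "torque": the same for the moment, N m; "opening": finger opening in m.
Only numpy, scipy, OpenCV 4.12 (cv2) and the standard library are available. Lean on these libraries where they do the work, as an engineer would, in place of code of your own. Each camera call takes 0.05 s, during which the arm holds its last target.

## Working session

There is one attempt and no reset: what is moved stays moved. The work goes in short steps, Python scripts to look and compute and a tool call to move; the robot and the scene stay as the last step left them, time stands still between calls to the robot, and variables do not carry over. Pictures are saved under pics/ and viewed, and the job is handed in when it is done.

Besides the shell and the picture viewer there is one more tool, called after "Call:" as name([rows], argument=value, ...), one row to a line, values as JSON. apply_moves: Moves the arm, as the interface text tells. Its arguments: {"type":"object","properties":{"steps":{"type":"array"},"squeeze":{"type":"number"}},"required":["steps"]}

```bash
ls; mkdir -p pics
python3 - <<'E'
from plant import r
import cv2,numpy as np
print(r.get_state(), r.grasp_offset)
for n in("scene","top"):
    c=r.camera(n); cv2.imwrite(f"pics/{n}0.png",c["pixels"]); np.savez(f"{n}0.npz",**c)
    print(n,c["intrinsics"],c["pose"])
E
```

```text
pics
{'clock': 0.0, 'joint_pos': array([ 9.75881060e-01,  1.59063684e-01,  1.59821307e+00, -3.64491320e-05,
        1.38620661e+00, -2.10094752e-01]), 'qvel': array([-0.00066157,  0.00217728,  0.0021216 ,  0.00027833, -0.00253186,
        0.00042709]), 'joint_efforts': array([-5.31119458e-04, -3.85577810e+01, -3.22107410e+01,  7.00675556e-02,
        3.77985975e-02, -1.31248025e-04]), 'ee_pos': array([0.21551931, 0.53240568, 0.21362031]), 'orientation': array([ 0.30053936,  1.5503409 , -0.30330823]), 'wrist_force': array([ 0.66081795, -0.06478811,  0.10473184]), 'torque': array([0.03474974, 0.02411283, 0.01053261]), 'opening': 0.0918679612328007} 0.0187
scene [[375.99243123   0.         255.63121069]
 [  0.         375.99243123 191.09409701]
 [  0.           0.           1.        ]] [[-0.73342016  0.58862657 -0.34002004  1.03475098]
 [ 0.67964306  0.62507731 -0.38387974  0.52926949]
 [-0.013423   -0.51263741 -0.85850027  1.29889823]
 [ 0.          0.          0.          1.        ]]
top [[481.5903612    0.         251.44881096]
 [  0.         481.5903612  183.64181363]
 [  0.           0.           1.        ]] [[-1.97895791e-02 -9.96085637e-01  8.61497371e-02  4.09884435e-01]
 [-9.99804153e-01  1.97302910e-02 -1.53968964e-03 -1.55756934e-02]
 [-1.66096648e-04 -8.61633347e-02 -9.96281011e-01  2.02930130e+00]
 [ 0.00000000e+00  0.00000000e+00  0.00000000e+00  1.00000000e+00]]
```

View pics/scene0.png

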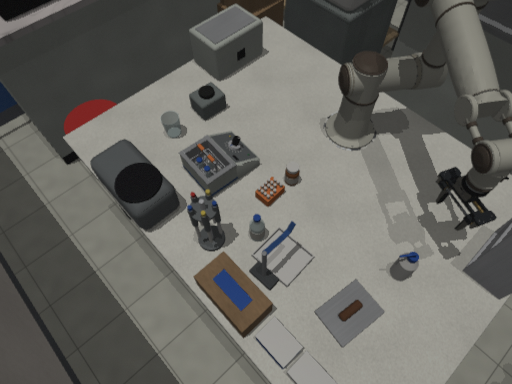

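View pics/top0.png

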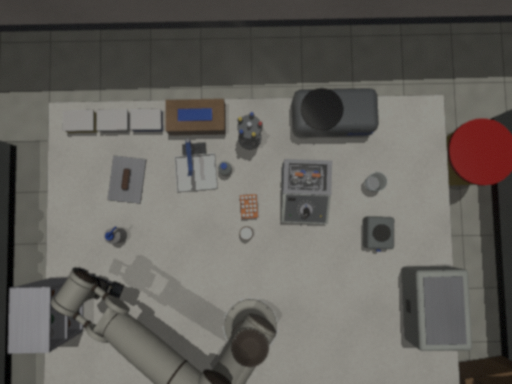

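```bash
cat > h.py <<'E'
import numpy as np,cv2
class C:
    def __init__(s,c):
        s.im=c["pixels"];s.z=c["z_map"];s.K=c["intrinsics"];s.T=c["pose"]
    def pt(s,u,v,z=None):  # depth point
        if z is None: z=s.z[int(round(v)),int(round(u))]
        p=np.linalg.inv(s.K)@[u,v,1]*z
        return s.T[:3,:3]@p+s.T[:3,3]
    def plane(s,u,v,h):
        d=s.T[:3,:3]@(np.linalg.inv(s.K)@[u,v,1]);o=s.T[:3,3]
        return o+d*(h-o[2])/d[2]
    def ray(s,u,v):
        d=s.T[:3,:3]@(np.linalg.inv(s.K)@[u,v,1]);return s.T[:3,3],d/np.linalg.norm(d)
    def proj(s,P):
        P=np.atleast_2d(P);q=(P-s.T[:3,3])@s.T[:3,:3];q=q@s.K.T;return q[:,:2]/q[:,2:]
    def cloud(s):
        v,u=np.mgrid[:s.z.shape[0],:s.z.shape[1]]
        p=np.stack([u,v,np.ones_like(u)],-1)@np.linalg.inv(s.K).T*s.z[...,None]
        return p@s.T[:3,:3].T+s.T[:3,3]
def tri(a,ua,b,ub):
    o1,d1=a.ray(*ua);o2,d2=b.ray(*ub)
    A=np.stack([d1,-d2],1);t=np.linalg.lstsq(A,o2-o1,rcond=None)[0]
    p,q=o1+t[0]*d1,o2+t[1]*d2
    return (p+q)/2,np.linalg.norm(p-q)
def load(n): return C(np.load(n))
def snap(name,tag):
    from plant import r
    c=r.camera(name);np.savez(f"{name}{tag}.npz",**c);return C(c)
def crop(c,u0,v0,w,h,k,fn):
    x=c.im[v0:v0+h,u0:u0+w]
    cv2.imwrite(fn,cv2.resize(x,None,fx=k,fy=k,interpolation=cv2.INTER_CUBIC))
E
python3 - <<'E'
from h import *
s=load("scene0.npz");t=load("top0.npz")
crop(s,175,120,95,75,8,"pics/s_cl.png")
crop(t,270,150,70,80,7,"pics/t_cl.png")
crop(s,180,180,150,120,5,"pics/s_st.png")
crop(t,160,130,110,120,5,"pics/t_st.png")
E
```

```text
(no output)
```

View pics/s_cl.png

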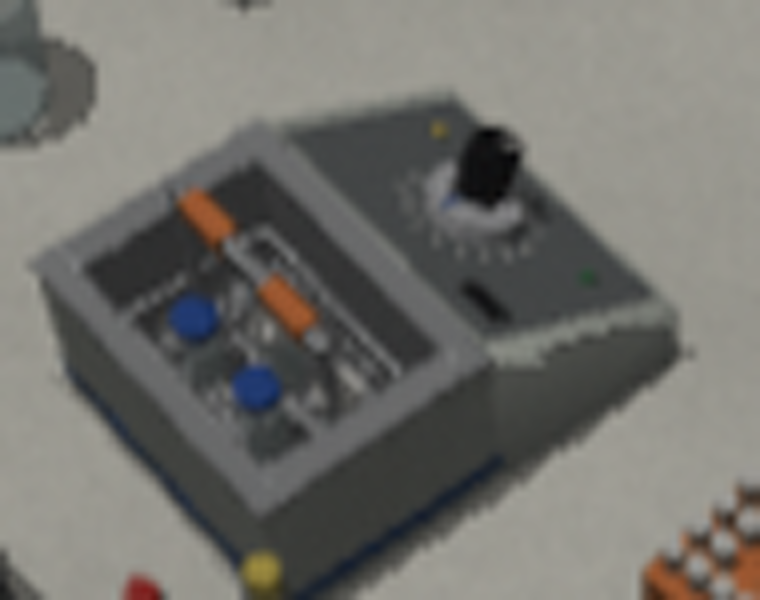

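View pics/t_cl.png

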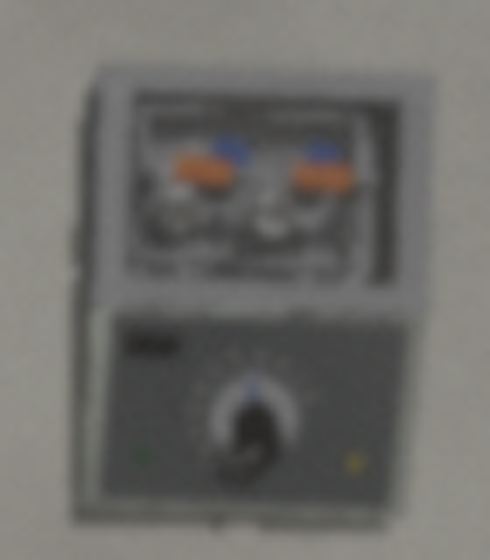

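View pics/s_st.png

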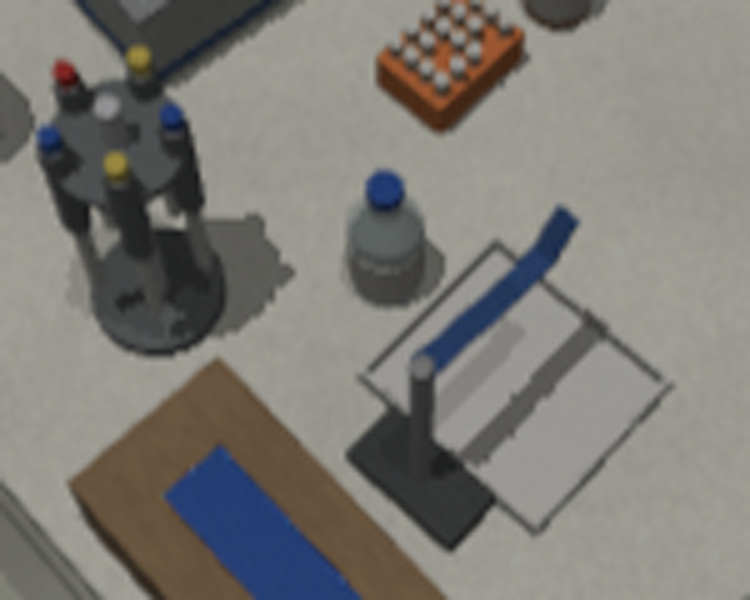

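View pics/t_st.png

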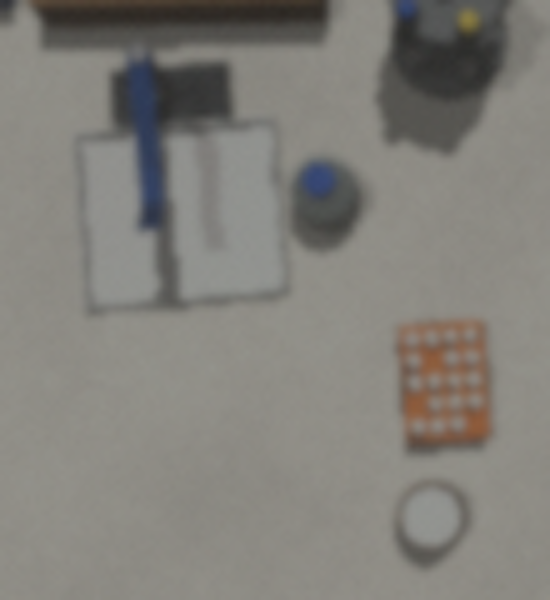

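Run:
```python
from h import *
s=load("scene0.npz");t=load("top0.npz")
def show(n,P): print(n,np.round(P,4).tolist())
for c,nm in((s,"scene"),(t,"top")):
    P=c.cloud(); hsv=cv2.cvtColor(c.im,cv2.COLOR_BGR2HSV)
    # rim top
    reg=np.zeros(c.z.shape,bool)
    if nm=="scene": reg[125:195,175:265]=1
    else: reg[155:230,275:335]=1
    m=reg&(abs(P[...,2]-.110)<.005)&(P[...,2]>0)
    q=P[m]; rect=cv2.minAreaRect((q[:,:2]*1000).astype(np.float32)); print(nm,"rim rect",rect,len(q),q[:,2].mean())
    print(np.round(cv2.boxPoints(rect),1).tolist())
    # console plane
    m=reg&(hsv[...,2]<120)&(P[...,2]>.05)&(P[...,2]<.104)&(P[...,0]<.46)
    print(m.sum())
    # colour blobs
    for col,lo,hi,reg2 in (("orange",(5,130,80),(18,255,255),reg),("blue",(105,100,50),(125,255,255),None)):
        mm=cv2.inRange(hsv,lo,hi)
        if reg2 is not None: mm=mm*reg2.astype(np.uint8)
        k,l,st,ce=cv2.connectedComponentsWithStats(mm)
        for i in range(1,k):
            if st[i,4]>3:
                q=P[l==i];q=q[q[:,2]>0]
                print(nm,col,st[i].tolist(),np.round(ce[i],1),np.round(np.median(q,0),3) if len(q) else None)
```

```text
scene rim rect ((608.7599487304688, -222.0001220703125), (274.406494140625, 236.1366424560547), 48.57313919067383) 695 0.11037209235011983
[[429.3999938964844, -246.8000030517578], [606.5, -403.0], [788.0999755859375, -197.1999969482422], [611.0, -41.0]]
191
scene orange [197, 144, 7, 7, 25] [200.4 146.7] [ 0.604 -0.271  0.162]
scene orange [207, 155, 8, 7, 28] [210.6 157.9] [ 0.608 -0.204  0.161]
scene orange [256, 190, 8, 5, 20] [258.6 192.6] [ 0.535 -0.02   0.045]
scene blue [0, 83, 16, 30, 259] [ 5.  98.8] [1.035 0.529 1.299]
scene blue [196, 157, 6, 6, 28] [198.6 159.2] [ 0.617 -0.279  0.084]
scene blue [204, 166, 6, 5, 27] [206.4 167.9] [ 0.621 -0.224  0.083]
scene blue [212, 201, 4, 5, 18] [213.7 203. ] [0.758 0.02  0.288]
scene blue [188, 205, 4, 6, 19] [189.5 207.6] [ 0.822 -0.017  0.288]
scene blue [254, 215, 7, 7, 40] [256.5 217.9] [0.651 0.096 0.151]
scene blue [265, 222, 30, 32, 187] [280.4 237.7] [0.658 0.22  0.209]
scene blue [400, 252, 19, 11, 106] [411.5 256.7] [0.391 0.539 0.161]
scene blue [213, 270, 39, 40, 657] [232.3 289.6] [0.866 0.214 0.103]
top rim rect ((556.53662109375, -240.486083984375), (192.7567901611328, 228.89163208007812), 88.26382446289062) 562 0.10962517892626916
[[439.20001220703125, -333.3999938964844], [668.0, -340.29998779296875], [673.7999877929688, -147.60000610351562], [445.1000061035156, -140.6999969482422]]
407
top orange [297, 174, 5, 2, 8] [299.4 174.4] [ 0.605 -0.207  0.159]
top blue [178, 109, 34, 11, 362] [194.5 114.1] [0.865 0.206 0.102]
top blue [240, 130, 3, 3, 8] [240.9 131.1] [0.754 0.016 0.292]
top blue [186, 144, 6, 27, 76] [188.8 155.5] [0.687 0.218 0.207]
top blue [221, 163, 5, 6, 21] [223.2 165.6] [0.644 0.092 0.15 ]
top blue [106, 231, 7, 9, 49] [109.1 235.5] [0.38  0.533 0.159]
```

Run:
```python
from h import *
s=load("scene0.npz");t=load("top0.npz")
yaw=np.radians(-1.73);o=np.array([.6015,-.242,0])
R=np.array([[np.cos(yaw),-np.sin(yaw),0],[np.sin(yaw),np.cos(yaw),0],[0,0,1]])
W=lambda p:o+np.asarray(p)@R.T
a=np.radians(28);X=np.array([np.cos(a),0,np.sin(a)]);Y=np.array([0,1,0]);Z=np.array([-np.sin(a),0,np.cos(a)])
c0=np.array([-.1265,0,.079])
th=np.linspace(0,2*np.pi,40)
circ=lambda r,h:W(c0+Z*h+r*np.cos(th)[:,None]*X+r*np.sin(th)[:,None]*Y)
rim=W([[x,y,.11] for x,y in((-.068,-.095),(-.068,.095),(.068,.095),(.068,-.095))])
tank=W([[x,y,.11] for x,y in((-.055,-.078),(-.055,.078),(.055,.078),(.055,-.078))])
con=W([[-.185,-.095,.048],[-.185,.095,.048]])
print("face centre",W(c0),"timer",W(c0+.035*Z))
for c,nm,(u0,v0,w,h,k) in((s,"s",(175,120,95,75,8)),(t,"t",(270,150,70,80,7))):
    im=cv2.resize(c.im[v0:v0+h,u0:u0+w],None,fx=k,fy=k,interpolation=cv2.INTER_CUBIC)
    for P,col in((rim,(0,255,0)),(tank,(255,255,0)),(circ(.026,.014),(0,255,255)),(circ(.014,.048),(255,0,255)),(con,(0,255,0))):
        q=((c.proj(P)-[u0,v0]+.5)*k-.5).round().astype(np.int32);cv2.polylines(im,[q],True,col,1)
    cv2.imwrite(f"pics/ov_{nm}.png",im)
    P=c.cloud(); d=np.linalg.norm((P-W(c0+Z*.03))@np.eye(3),axis=-1)
    L=(P-o)@R; 
    rel=L-c0; hz=rel@Z; r=np.hypot(rel@X,rel@Y)
    m=(hz>.044)&(hz<.055)&(r<.03); print(nm,"knob top n",m.sum(),"mean x,y,h",(rel@X)[m].mean(),(rel@Y)[m].mean(),hz[m].mean())
    m=(hz<.018)&(hz>.009)&(r<.035); print(nm,"ring n",m.sum(),(rel@X)[m].mean(),(rel@Y)[m].mean(),np.median(hz[m]))
    m=(abs(hz)<.008)&(r<.055)&(r>.03); print(nm,"face n",m.sum(),np.median(hz[m]))
```

```text
face centre [ 0.47505766 -0.23818101  0.079     ] timer [ 0.45863364 -0.23768495  0.10990317]
s knob top n 24 mean x,y,h 0.003619271995552632 0.008153655393277148 0.04754858580855573
s ring n 56 0.01154586057657583 0.01082875245482853 0.013490064789835852
s face n 198 0.0006402049673103826
t knob top n 27 mean x,y,h 0.0007593595395918078 0.004763476729952181 0.04814049348185989
t ring n 50 0.007794716636724842 0.0037234713463005086 0.013769162558285145
t face n 322 0.000841847724921615
```

View pics/ov_s.png

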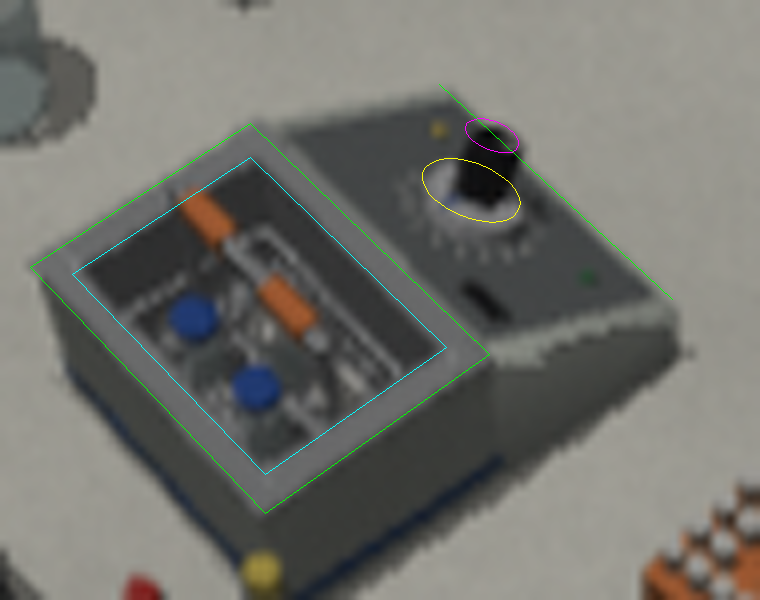

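View pics/ov_t.png

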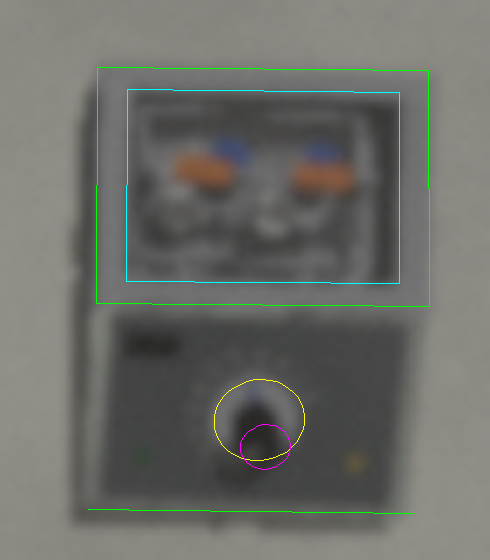

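Run:
```python
from h import *
s=load("scene0.npz");t=load("top0.npz")
for c,nm,reg in((s,"s",(178,135,234,196)),(t,"t",(278,158,332,196))):
    P=c.cloud();u0,v0,u1,v1=reg
    m=np.zeros(c.z.shape,bool);m[v0:v1,u0:u1]=1
    m&=abs(P[...,2]-.11)<.004
    q=P[m]; q=q[(q[:,0]>.5)&(q[:,0]<.71)&(q[:,1]>-.36)&(q[:,1]<-.12)]
    print(nm,len(q))
    for ax,rng in((0,(.55,.65)),(1,(-.31,-.17))):
        o=1-ax
        bins=np.arange(rng[0],rng[1],.008)
        for side in(0,1):
            xs=[];ys=[]
            for b in bins:
                k=q[(q[:,ax]>=b)&(q[:,ax]<b+.008)]
                if len(k)<2: continue
                e=k[:,o].max() if side else k[:,o].min()
                xs.append(b+.004);ys.append(e)
            p=np.polyfit(xs,ys,1);res=np.array(ys)-np.polyval(p,xs)
            k=abs(res)<.006;p=np.polyfit(np.array(xs)[k],np.array(ys)[k],1)
            print(nm,"axis",ax,"side",side,"slope deg",np.degrees(np.arctan(p[0])).round(2),"at mid",np.polyval(p,np.mean(rng)).round(4),res.std().round(4))
    # black knob
    hsv=cv2.cvtColor(c.im,cv2.COLOR_BGR2HSV)
    g=c.im.max(2)
    w=(slice(133,152),slice(228,244)) if nm=="s" else (slice(203,220),slice(296,316))
    print(g[w])
```

```text
s 576
s axis 0 side 0 slope deg -3.27 at mid -0.3357 0.0023
s axis 0 side 1 slope deg -4.54 at mid -0.1438 0.0013
s axis 1 side 0 slope deg 4.38 at mid 0.5246 0.0034
s axis 1 side 1 slope deg 2.89 at mid 0.6714 0.001
[[ 79  71  70  70  85 120 145 155 156 156 154 153 154 154 155 154]
 [ 70  70  70  70  70  84 120 146 155 156 155 153 154 155 156 155]
 [ 69  94  85  71  70  69  79 107 122 126 141 154 154 154 153 155]
 [ 69 106  90  72  70  64  43  21  20  44  93 130 152 153 152 154]
 [ 70  73  65  69  69  50  25  17  18  37  60  89 137 154 154 156]
 [ 70  70  69  70  66  34  21  20  21  33  69  78 109 151 154 155]
 [ 70  70  70  74  52  24  18  20  20  16  19  22 109 152 154 154]
 [ 70  82  99 102  47  20  18  16  17  17  15  30 108 145 154 155]
 [ 78 107 125 118  50  20  19  16  18  17  15  43  82 118 145 155]
 [104 124 128  96  40  20  19  16  16  15  17  57  69  83 118 141]
 [112 126 128  82  33  18  20  15  17  17  35  61  62  68  84 112]
 [100 123 121  89  65  30  19  16  19  17  54  64  54  59  61  83]
 [102 118 110 112 108  90  71  42  31  82  93 100  67  47  46  67]
 [ 95 106 10
[... 1353 characters left out ...]
  86  74
   69  68]
 [ 70  74  73  80  91 100  93  68  45  41  41  42  45  59  79  89  81  71
   70  68]
 [ 68  71  74  78  81  86  80  63  49  50  52  48  43  53  70  77  75  69
   68  67]
 [ 68  68  74  78  74  72  71  60  56  62  61  52  46  52  64  70  70  69
   68  69]
 [ 68  68  71  72  67  65  65  65  64  63  61  50  48  55  63  68  67  68
   68  68]
 [ 68  69  71  69  67  61  61  60  60  56  53  51  54  61  66  67  69  67
   67  70]
 [ 69  68  69  68  65  56  56  57  56  54  53  55  62  66  68  67  71  68
   68  68]
 [ 68  68  69  66  65  59  56  54  55  54  57  62  66  68  69  69  69  69
   68  68]
 [ 69  70  69  68  68  65  61  61  58  60  65  67  68  68  69  69  68  69
   69  69]]
```

```bash
cat >> h.py <<'E'
yaw=np.radians(-3.1);o=np.array([.6005,-.2415,0])
R=np.array([[np.cos(yaw),-np.sin(yaw),0],[np.sin(yaw),np.cos(yaw),0],[0,0,1]])
W=lambda p:o+np.asarray(p)@R.T
a=np.radians(28);X=np.array([np.cos(a),0,np.sin(a)]);Y=np.array([0,1.,0]);Z=np.array([-np.sin(a),0,np.cos(a)])
c0=np.array([-.1265,0,.079])
E
cat > dial.py <<'E'
import sys
from h import *
def unwrap(c,h,half=.034,n=300):
    # face-plane rectified view at height h above the face: up the slope = up
    g=np.linspace(-half,half,n); a_,b_=np.meshgrid(g,-g) # b up
    P=W(c0+Z*h+b_[...,None]*X-a_[...,None]*Y)  # right in pic = -y (seen from robot)
    q=c.proj(P.reshape(-1,3)).astype(np.float32).reshape(n,n,2)
    return cv2.remap(c.im,q[...,0],q[...,1],cv2.INTER_CUBIC)
if __name__=="__main__":
    tag=sys.argv[1]; rows=[]
    for nm in("scene","top"):
        c=load(f"{nm}{tag}.npz"); row=[]
        for h,r in((0.014,.026),(.048,.014)):
            im=unwrap(c,h); cv2.circle(im,(150,150),int(r/.034*150),(0,255,255),1); row.append(im)
        rows.append(np.hstack(row))
    cv2.imwrite(f"pics/dial{tag}.png",np.clip(np.vstack(rows)*1.4,0,255).astype(np.uint8))
E
python3 dial.py 0
python3 - <<'E'
from h import *
s=load("scene0.npz");t=load("top0.npz")
out=[]
for c,(v0,v1,u0,u1),th in((s,(133,152,228,244),45),):
    g=c.im.max(2)[v0:v1,u0:u1].astype(float);m=np.clip((70-g)/50,0,1)*(g<50)
    vv,uu=np.mgrid[v0:v1,u0:u1]; cen=np.array([(uu*m).sum()/m.sum(),(vv*m).sum()/m.sum()]);print(cen,c.proj(W(c0+Z*.031)),c.proj(W(c0+Z*.031+Y*.005)))
E
```

```text
[235.66980068 140.77999248] [[235.52538277 140.32311564]] [[236.29404144 141.07216469]]
```

View pics/dial0.png

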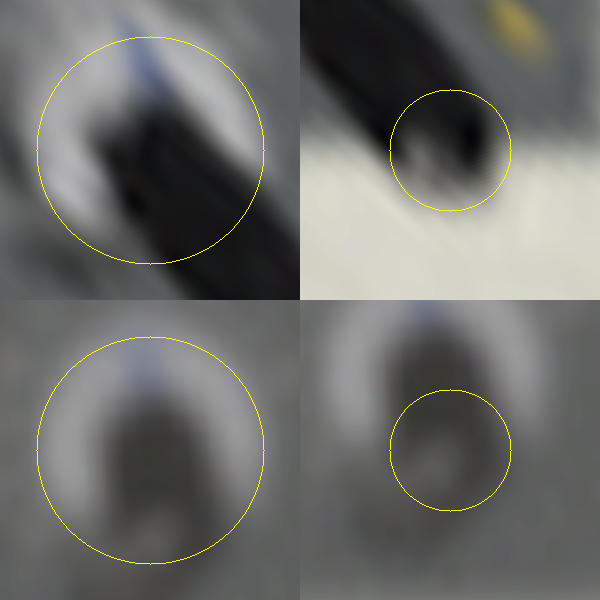

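```bash
cat >> h.py <<'E'
from scipy.spatial.transform import Rotation as Rot
def st():
    from plant import r
    return r.get_state()
def diff(Pt,Rt=None,n=None):
    "shift in tool axes (mm) and turn (deg) from the present pose"
    s=st();Rc=Rot.from_rotvec(s["orientation"])
    d=Rc.inv().apply(np.asarray(Pt)-s["ee_pos"])*1000
    print("t",round(s["clock"],2),"tcp",s["ee_pos"].round(4),"open",round(s["opening"],4),"F",s["wrist_force"].round(1),"M",s["torque"].round(2),"q",s["joint_pos"].round(2))
    print("shift mm",d.round(1),"rows",np.ceil(abs(d).max()/41.7))
    if Rt is not None:
        w=np.degrees((Rc.inv()*Rot.from_matrix(Rt)).as_rotvec());print("turn deg",w.round(2),"rows",np.ceil(np.linalg.norm(w)/7.16))
    return d
def toolR(x,y):
    x=np.asarray(x,float)/np.linalg.norm(x);y=np.asarray(y,float);y=y-x*(x@y);y/=np.linalg.norm(y)
    return np.stack([x,y,np.cross(x,y)],1)
E
python3 - <<'E'
from h import *
s=st();print(Rot.from_rotvec(s["orientation"]).as_matrix().round(3))
Zw=R@Z;Xw=R@X;Yw=R@Y
P=W(c0+Z*.12)
for ang in(-50,-20,0,30,60,90):
    b=np.radians(ang);y=np.cos(b)*Yw+np.sin(b)*Xw
    print(ang);diff(P,toolR(-Zw,y))
E
```

```text
[[-0.001  0.375  0.927]
 [-0.001  0.927 -0.375]
 [-1.    -0.002 -0.   ]]
-50
t 0.1 tcp [0.2155 0.5325 0.2137] open 0.0918 F [ 0.8 -0.8 -0.1] M [-0.05  0.    0.01] q [ 0.98  0.16  1.6   0.    1.39 -0.21]
shift mm [  29.6 -632.2  474.4] rows 16.0
turn deg [-67.47 -28.72  -7.89] rows 11.0
-20
t 0.1 tcp [0.2155 0.5325 0.2137] open 0.0918 F [ 0.8 -0.8 -0.1] M [-0.05  0.    0.01] q [ 0.98  0.16  1.6   0.    1.39 -0.21]
shift mm [  29.6 -632.2  474.4] rows 16.0
turn deg [-38.13 -28.59  -0.18] rows 7.0
0
t 0.1 tcp [0.2155 0.5325 0.2137] open 0.0918 F [ 0.8 -0.8 -0.1] M [-0.05  0.    0.01] q [ 0.98  0.16  1.6   0.    1.39 -0.21]
shift mm [  29.6 -632.2  474.4] rows 16.0
turn deg [-18.55 -27.78   4.71] rows 5.0
30
t 0.1 tcp [0.2155 0.5325 0.2137] open 0.0918 F [ 0.8 -0.8 -0.1] M [-0.05  0.    0.01] q [ 0.98  0.16  1.6   0.    1.39 -0.21]
shift mm [  29.6 -632.2  474.4] rows 16.0
turn deg [ 10.85 -25.54  11.71] rows 5.0
60
t 0.1 tcp [0.2155 0.5325 0.2137] open 0.0918 F [ 0.8 -0.8 -0.1] M [-0.05  0.    0.01] q [ 0.98  0.16  1.6   0.    1.39 -0.21]
shift mm [  29.6 -632.2  474.4] rows 16.0
turn deg [ 40.24 -22.06  18.27] rows 7.0
90
t 0.1 tcp [0.2155 0.5325 0.2137] open 0.0918 F [ 0.8 -0.8 -0.1] M [-0.05  0.    0.01] q [ 0.98  0.16  1.6   0.    1.39 -0.21]
shift mm [  29.6 -632.2  474.4] rows 16.0
turn deg [ 69.57 -17.31  24.38] rows 11.0
```

Call:
apply_moves([
  [-35,0,0,0,0,0,100],
  [-35,0,0,0,0,0,100],
  [0,-32,24,0,0,0,100],
  [0,-32,24,0,0,0,100],
  [0,-32,24,0,0,0,100],
  [0,-32,24,0,0,0,100],
  [0,-32,24,0,0,0,100],
  [0,-32,24,0,0,0,100],
])

```text
clock: 0.77
ee_pos: [0.2761, 0.2962, 0.2829]
orientation: [0.286, 1.555, -0.299]
wrist_force: [1.1, -0.6, 0.4]
opening: 0.0919
```

Call:
apply_moves([
  [0,-32,24,0,0,0,100],
  [0,-32,24,0,0,0,100],
  [0,-32,24,0,0,0,100],
  [0,-32,24,0,0,0,100],
  [0,-32,24,0,0,0,100],
  [0,-32,24,0,0,0,100],
  [0,-32,24,0,0,0,100],
  [0,-32,24,0,0,0,100],
])

```text
clock: 1.43
ee_pos: [0.3602, -0.0262, 0.2827]
orientation: [0.283, 1.552, -0.295]
wrist_force: [0.9, 0.3, -0.1]
opening: 0.0917
```

```bash
cat > k.py <<'E'
import sys
from h import *
Zw=R@Z;Xw=R@X;Yw=R@Y
def go(ang,h,dy=0.001):
    b=np.radians(ang);y=np.cos(b)*Yw+np.sin(b)*Xw
    s=st();x=s["ee_pos"];l=(x-W(c0))
    print("tcp in dial frame (up,y,out) mm",np.round([l@Xw*1e3,l@Yw*1e3,l@Zw*1e3],1))
    diff(W(c0+Z*h+Y*dy),toolR(-Zw,y))
go(float(sys.argv[1]),float(sys.argv[2]))
E
python3 k.py 40 .12
```

```text
tcp in dial frame (up,y,out) mm [-14.8 202.  238.6]
t 1.43 tcp [ 0.3602 -0.0262  0.2827] open 0.0917 F [ 0.9  0.3 -0.1] M [-0.02 -0.02  0.01] q [-0.4  -0.48  2.03 -0.01  1.59 -1.61]
shift mm [  99.2 -169.1  127.5] rows 5.0
turn deg [ 21.65 -24.52  14.09] rows 5.0
```

```bash
python3 k.py 130 .12
```

```text
tcp in dial frame (up,y,out) mm [-14.8 202.  238.6]
t 1.43 tcp [ 0.3602 -0.0262  0.2827] open 0.0917 F [ 0.9  0.3 -0.1] M [-0.02 -0.02  0.01] q [-0.4  -0.48  2.03 -0.01  1.59 -1.61]
shift mm [  99.2 -169.1  127.5] rows 5.0
turn deg [109.51  -8.61  31.91] rows 16.0
```

Call:
apply_moves([
  [0,-28,21,0,0,0,70],
  [0,-28,21,0,0,0,70],
  [0,-28,21,0,0,0,70],
  [0,-28,21,0,0,0,70],
  [0,-28,21,0,0,0,70],
  [0,-28,21,0,0,0,70],
  [0,0,0,6.8,-0.5,2,70],
  [0,0,0,6.8,-0.5,2,70],
])

```text
clock: 2.1
ee_pos: [0.4159, -0.2462, 0.2796]
orientation: [0.532, 1.488, -0.436]
wrist_force: [0.0, -0.3, -0.5]
opening: 0.0643
```

Call:
apply_moves([
  [0,0,0,6.8,-0.5,2,60],
  [0,0,0,6.8,-0.5,2,60],
  [0,0,0,6.8,-0.5,2,60],
  [0,0,0,6.8,-0.5,2,60],
  [0,0,0,6.8,-0.5,2,60],
  [0,0,0,6.8,-0.5,2,60],
  [0,0,0,6.8,-0.5,2,60],
  [0,0,0,6.8,-0.5,2,60],
])

```text
clock: 2.77
ee_pos: [0.4145, -0.2475, 0.2749]
orientation: [1.44, 1.052, -0.933]
wrist_force: [-0.9, -0.4, 0.0]
opening: 0.055
```

```bash
python3 k.py 130 .07
```

```text
tcp in dial frame (up,y,out) mm [ 40.  -16.1 200.6]
t 2.77 tcp [ 0.4145 -0.2475  0.2749] open 0.055 F [-0.9 -0.4  0. ] M [-0.15  0.21  0.01] q [-1.02 -0.28  1.93  0.33  1.43 -1.03]
shift mm [136.8 -15.2   0.7] rows 4.0
turn deg [39.96 -3.62 12.76] rows 6.0
```

Call:
apply_moves([
  [0,0,0,6.7,-0.6,2.1,60],
  [0,0,0,6.7,-0.6,2.1,60],
  [0,0,0,6.7,-0.6,2.1,60],
  [0,0,0,6.7,-0.6,2.1,60],
  [0,0,0,6.7,-0.6,2.1,60],
  [0,0,0,6.7,-0.6,2.1,60],
  [0,0,0,0,0,0,60],
])

```text
clock: 3.35
ee_pos: [0.4122, -0.2464, 0.2706]
orientation: [2.044, 0.504, -1.249]
wrist_force: [-1.2, 0.1, -0.3]
opening: 0.055
```

```bash
python3 k.py 130 .07
```

```text
tcp in dial frame (up,y,out) mm [ 35.8 -15.1 197.9]
t 3.35 tcp [ 0.4122 -0.2464  0.2706] open 0.055 F [-1.2  0.1 -0.3] M [-0.04  0.34  0.01] q [-1.08 -0.49  2.13  0.43  1.27 -0.39]
shift mm [128.2 -36.8  11.4] rows 4.0
turn deg [-1.21  0.06  0.31] rows 1.0
```

Call:
apply_moves([
  [30,-18,6,-1.2,0,0.3,60],
  [30,-18,6,0,0,0,60],
  [30,0,0,0,0,0,60],
  [30,0,0,0,0,0,60],
  [0,0,0,0,0,0,60],
])

```text
clock: 3.77
ee_pos: [0.4385, -0.2347, 0.1458]
orientation: [2.008, 0.515, -1.227]
wrist_force: [-1.0, 0.1, -0.6]
opening: 0.0551
```

```bash
python3 k.py 130 .020
python3 - <<'E'
from h import *
for n in("scene","top"): snap(n,"1")
crop(load("scene1.npz"),175,110,95,85,7,"pics/s1.png")
E
```

```text
tcp in dial frame (up,y,out) mm [-0.1 -2.  75.7]
t 3.77 tcp [ 0.4385 -0.2347  0.1458] open 0.0551 F [-1.   0.1 -0.6] M [-0.02  0.36  0.05] q [-1.   -0.32  2.26  0.48  0.95 -0.5 ]
shift mm [55.7 -1.9 -2.6] rows 2.0
turn deg [ 1.12  0.24 -0.14] rows 1.0
```

View pics/s1.png

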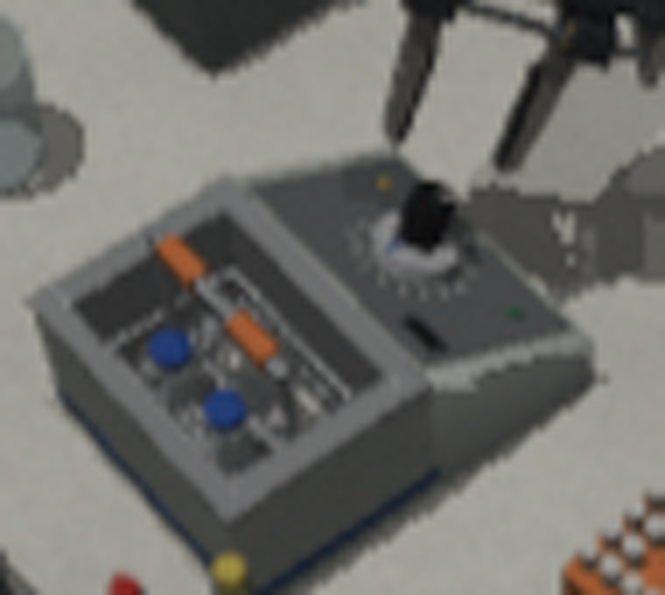

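Call:
apply_moves([
  [14,-1,-1.3,0,0,0,60],
  [14,-1,-1.3,0,0,0,60],
  [14,0,0,0,0,0,60],
  [9,0,0,0,0,0,60],
  [0,0,0,0,0,0,60],
])

```text
clock: 4.28
ee_pos: [0.4671, -0.2415, 0.1161]
orientation: [1.995, 0.501, -1.211]
wrist_force: [-0.7, 2.4, -2.3]
opening: 0.0558
```

```bash
python3 k.py 130 .020
python3 - <<'E'
from h import *
for n in("scene","top"): snap(n,"2")
crop(load("scene2.npz"),195,110,65,55,10,"pics/s2.png")
crop(load("top2.npz"),275,180,60,50,10,"pics/t2.png")
E
```

```text
tcp in dial frame (up,y,out) mm [11.5 -7.2 35.9]
t 4.28 tcp [ 0.4671 -0.2415  0.1161] open 0.0558 F [-0.7  2.4 -2.3] M [0.3  0.87 0.17] q [-0.94 -0.19  2.23  0.52  0.82 -0.52]
shift mm [ 15.6 -14.4   0.5] rows 1.0
turn deg [ 1.96  0.37 -1.24] rows 1.0
```

View pics/s2.png

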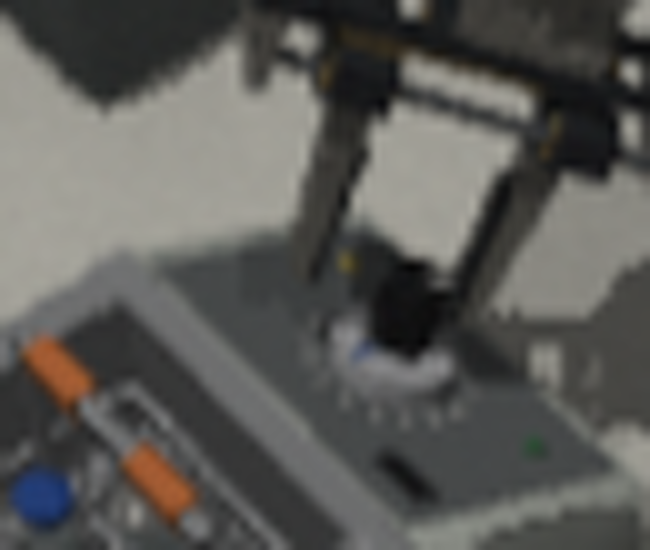

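View pics/t2.png

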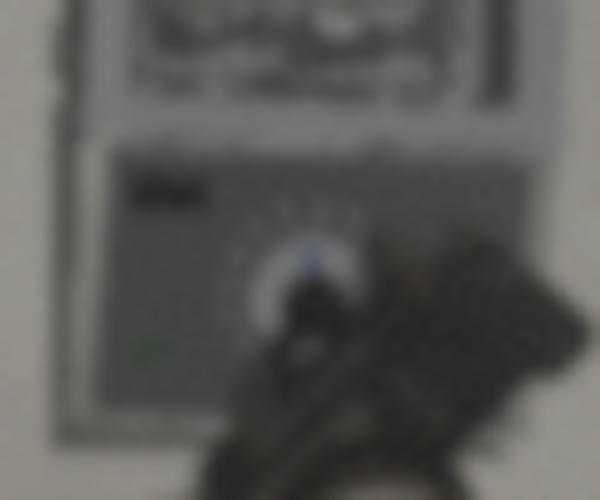

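Run:
```python
from h import *
s=st();print(s["clock"],s["qvel"].round(3),s["joint_efforts"].round(2),s["ee_pos"],s["wrist_force"],s["torque"])
Rc=Rot.from_rotvec(s["orientation"])
c=load("scene2.npz");t=load("top2.npz")
for P in(s["ee_pos"],)+tuple(s["ee_pos"]+Rc.apply([0,d,0]) for d in(.0275,-.0275))+tuple(s["ee_pos"]+Rc.apply([-.0687,d,0]) for d in(.0275,-.0275)):
    print(((c.proj(P)-[195,110]+.5)*10).round(0),((t.proj(P)-[275,180]+.5)*10).round(0))
```

```text
4.3833 [-0.001 -0.009  0.008  0.004 -0.009  0.004] [ -0.78 -23.6  -32.91   1.66  -1.7    0.  ] [ 0.46688968 -0.24145189  0.11657702] [-1.62159251  1.59934661 -3.53250103] [0.42619226 0.74600686 0.2452958 ]
[[383. 291.]] [[337. 302.]]
[[317. 273.]] [[384. 255.]]
[[447. 309.]] [[290. 349.]]
[[375. 132.]] [[398. 335.]]
[[508. 172.]] [[301. 431.]]
```

Call:
apply_moves([
  [0,-7,0,0,0,0,60],
  [0,0,0,0,0,0,60],
])

```text
clock: 4.55
ee_pos: [0.4628, -0.2385, 0.1165]
orientation: [1.993, 0.495, -1.208]
wrist_force: [-0.1, 0.6, 0.5]
opening: 0.055
```

```bash
python3 k.py 130 .020
```

```text
tcp in dial frame (up,y,out) mm [ 7.8 -4.4 38.3]
t 4.55 tcp [ 0.4628 -0.2385  0.1165] open 0.055 F [-0.1  0.6  0.5] M [-0.03  0.3   0.04] q [-0.95 -0.21  2.25  0.52  0.82 -0.53]
shift mm [18.1 -9.9  0.4] rows 1.0
turn deg [ 2.03  0.42 -1.56] rows 1.0
```

Call:
apply_moves([
  [0,-8,0,0,0,0,60],
  [0,-2,0,1,0,-0.7,60],
  [0,0,0,0,0,0,60],
])

```text
clock: 4.8
ee_pos: [0.4569, -0.2341, 0.116]
orientation: [2.007, 0.49, -1.221]
wrist_force: [-0.7, 0.2, -0.1]
opening: 0.0554
```

```bash
python3 k.py 130 .020
```

```text
tcp in dial frame (up,y,out) mm [ 2.1 -0.3 40.8]
t 4.8 tcp [ 0.4569 -0.2341  0.116 ] open 0.0554 F [-0.7  0.2 -0.1] M [-0.05  0.34 -0.01] q [-0.95 -0.23  2.27  0.51  0.83 -0.51]
shift mm [20.8 -2.9  0.1] rows 1.0
turn deg [ 1.    0.51 -1.29] rows 1.0
```

Call:
apply_moves([
  [8,-2,0,0.5,0.3,-0.8,60],
  [6,0,0,0,0,0,60],
])

```text
clock: 4.97
ee_pos: [0.4631, -0.235, 0.1051]
orientation: [2.017, 0.498, -1.226]
wrist_force: [0.5, 0.1, 0.0]
opening: 0.0552
```

```bash
python3 k.py 130 .020
```

```text
tcp in dial frame (up,y,out) mm [ 2.5 -0.9 28.3]
t 4.97 tcp [ 0.4631 -0.235   0.1051] open 0.0552 F [0.5 0.1 0. ] M [ 0.04  0.39 -0.01] q [-0.94 -0.19  2.25  0.52  0.81 -0.51]
shift mm [ 8.2 -3.2  0.1] rows 1.0
turn deg [ 0.52  0.27 -0.77] rows 1.0
```

Call:
apply_moves([
  [3.5,-3,0,0.4,0.2,-0.5,60],
  [4,-1,0,0,0,-0.3,60],
  [0.5,0,0,0,0,0,60],
])

```text
clock: 5.22
ee_pos: [0.4647, -0.2325, 0.0956]
orientation: [2.025, 0.511, -1.235]
wrist_force: [0.0, -0.0, 0.0]
opening: 0.0553
```

```bash
python3 k.py 130 .020
```

```text
tcp in dial frame (up,y,out) mm [-0.7  1.6 19.2]
t 5.22 tcp [ 0.4647 -0.2325  0.0956] open 0.0553 F [ 0. -0.  0.] M [-0.07  0.33 -0.03] q [-0.94 -0.16  2.25  0.53  0.8  -0.51]
shift mm [-0.8  0.9  0. ] rows 1.0
turn deg [0.09 0.06 0.09] rows 1.0
```

Call:
apply_moves([
  [-0.5,0,0,0,0,0,40],
  [0,0,0,0,0,0,0],
  [0,0,0,0,0,0,0],
  [0,0,0,0,0,0,0],
  [0,0,0,0,0,0,0],
  [0,0,0,0,0,0,0],
], squeeze=12)

```text
clock: 5.72
ee_pos: [0.4651, -0.2331, 0.0965]
orientation: [2.025, 0.509, -1.234]
wrist_force: [2.6, -0.1, -2.5]
opening: 0.0277
```

```bash
python3 k.py 130 .020;python3 - <<'E'
from h import *
for n in("scene","top"): snap(n,"3")
E
python3 dial.py 3
```

```text
tcp in dial frame (up,y,out) mm [ 0.1  1.  19.8]
t 5.72 tcp [ 0.4651 -0.2331  0.0965] open 0.0277 F [ 2.6 -0.1 -2.5] M [-0.03  0.34  0.  ] q [-0.94 -0.16  2.25  0.53  0.8  -0.51]
shift mm [-0.2 -0.1  0.1] rows 1.0
turn deg [ 0.08  0.07 -0.04] rows 1.0
```

View pics/dial3.png

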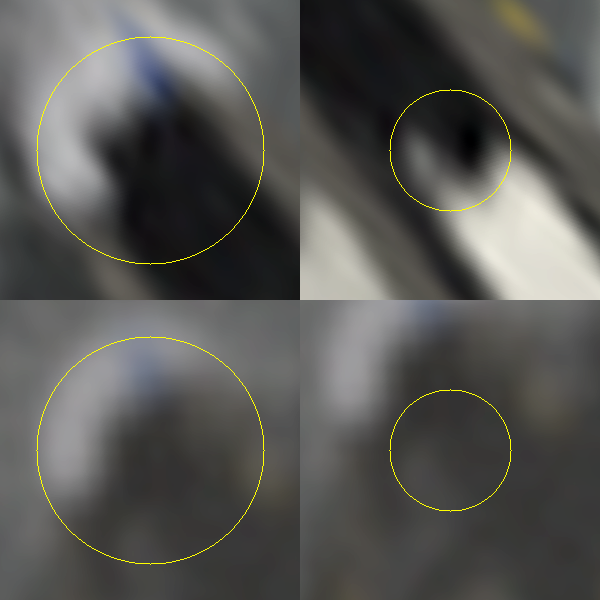

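Call:
apply_moves([
  [0,0,0,-5,0,0,0],
  [0,0,0,-5,0,0,0],
  [0,0,0,-5,0,0,0],
  [0,0,0,-5,0,0,0],
  [0,0,0,-2,0,0,0],
])

```text
clock: 6.23
ee_pos: [0.4651, -0.2331, 0.0965]
orientation: [1.685, 0.695, -1.035]
wrist_force: [2.0, -0.9, -2.5]
opening: 0.0276
```

```bash
cat >> k.py <<'E'
s=st();print("moment about dial axis",round(float(s["torque"]@Zw),3),"F in dial",np.round([s["wrist_force"]@v for v in(Xw,Yw,Zw)],1))
E
python3 k.py 130 .020
```

```text
tcp in dial frame (up,y,out) mm [ 0.2  1.  19.8]
t 6.23 tcp [ 0.4651 -0.2331  0.0965] open 0.0276 F [ 2.  -0.9 -2.5] M [-0.11  0.17 -0.08] q [-0.94 -0.16  2.25  0.53  0.8  -0.91]
shift mm [-0.2 -0.1  0.1] rows 1.0
turn deg [23.06  0.08 -0.05] rows 4.0
moment about dial axis -0.017 F in dial [ 0.7 -0.8 -3.2]
```

Call:
apply_moves([
  [0,0,0,-5,0,0,0],
  [0,0,0,-5,0,0,0],
  [0,0,0,-5,0,0,0],
])

```text
clock: 6.48
ee_pos: [0.4651, -0.2332, 0.0965]
orientation: [1.449, 0.798, -0.896]
wrist_force: [1.9, -0.4, -2.1]
opening: 0.0279
```

```bash
python3 k.py 130 .020;python3 - <<'E'
from h import *
for n in("scene","top"): snap(n,"4")
E
python3 dial.py 4
```

```text
tcp in dial frame (up,y,out) mm [ 0.2  1.  19.8]
t 6.48 tcp [ 0.4651 -0.2332  0.0965] open 0.0279 F [ 1.9 -0.4 -2.1] M [-0.18  0.13 -0.07] q [-0.94 -0.16  2.25  0.53  0.8  -1.18]
shift mm [-0.2 -0.2  0. ] rows 1.0
turn deg [38.67  0.09 -0.06] rows 6.0
moment about dial axis 0.031 F in dial [ 0.7 -0.3 -2.8]
```

View pics/dial4.png

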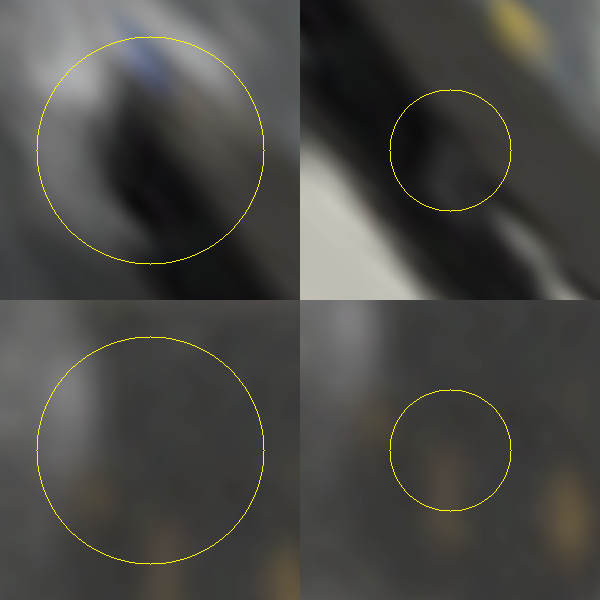

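Call:
apply_moves([
  [0,0,0,-4,0,0,0],
  [0,0,0,-4,0,0,0],
  [0,0,0,-4,0,0,0],
])

```text
clock: 6.83
ee_pos: [0.4651, -0.2331, 0.0965]
orientation: [1.271, 0.863, -0.791]
wrist_force: [1.9, 0.0, -1.5]
opening: 0.0277
```

```bash
python3 k.py 130 .020
```

```text
tcp in dial frame (up,y,out) mm [ 0.2  1.  19.8]
t 6.83 tcp [ 0.4651 -0.2331  0.0965] open 0.0277 F [ 1.9  0.  -1.5] M [ 0.13  0.05 -0.15] q [-0.94 -0.16  2.25  0.53  0.8  -1.39]
shift mm [-0.2 -0.2 -0. ] rows 1.0
turn deg [50.32  0.1  -0.06] rows 8.0
moment about dial axis -0.186 F in dial [ 1.   0.1 -2.2]
```

Call:
apply_moves([
  [0,0,0,-4,0,0,0],
  [0,0,0,-4,0,0,0],
])

```text
clock: 7.0
ee_pos: [0.4652, -0.233, 0.0966]
orientation: [1.149, 0.903, -0.718]
wrist_force: [1.3, -0.6, -1.1]
opening: 0.0274
```

```bash
python3 k.py 130 .020
```

```text
tcp in dial frame (up,y,out) mm [ 0.2  1.2 19.8]
t 7.0 tcp [ 0.4652 -0.233   0.0966] open 0.0274 F [ 1.3 -0.6 -1.1] M [-0.07  0.22 -0.25] q [-0.94 -0.16  2.25  0.53  0.8  -1.53]
shift mm [-0.2 -0.3  0.1] rows 1.0
turn deg [58.29  0.08 -0.06] rows 9.0
moment about dial axis -0.181 F in dial [ 0.7 -0.5 -1.6]
```

Call:
apply_moves([
  [0,0,0,-2,0,0,0],
  [0,0,0,0,0,0,0],
  [0,0,0,0,0,0,60],
  [0,0,0,0,0,0,60],
  [0,0,0,0,0,0,60],
  [0,0,0,0,0,0,60],
])

```text
clock: 7.5
ee_pos: [0.4648, -0.2327, 0.0968]
orientation: [1.127, 0.91, -0.705]
wrist_force: [-0.6, 0.4, -0.3]
opening: 0.0525
```

```bash
python3 k.py 70 .120
```

```text
tcp in dial frame (up,y,out) mm [ 0.   1.4 20.1]
t 7.5 tcp [ 0.4648 -0.2327  0.0968] open 0.0525 F [-0.6  0.4 -0.3] M [-0.04  0.31  0.02] q [-0.94 -0.16  2.25  0.53  0.8  -1.55]
shift mm [-99.9  -0.1   0.5] rows 3.0
turn deg [-0.26  0.04  0.  ] rows 1.0
moment about dial axis 0.048 F in dial [-0.7  0.3 -0. ]
```

Call:
apply_moves([
  [-12,0,0,0,0,0,70],
  [-12,0,0,0,0,0,70],
])

```text
clock: 7.67
ee_pos: [0.4526, -0.2305, 0.1161]
orientation: [1.13, 0.915, -0.705]
wrist_force: [0.2, -1.1, 0.3]
opening: 0.0643
```

```bash
python3 k.py 70 .120
```

```text
tcp in dial frame (up,y,out) mm [-1.8  3.  43. ]
t 7.67 tcp [ 0.4526 -0.2305  0.1161] open 0.0643 F [ 0.2 -1.1  0.3] M [-0.03  0.28 -0.01] q [-0.96 -0.23  2.26  0.51  0.87 -1.53]
shift mm [-77.    0.9   2.2] rows 2.0
turn deg [-0.4  -0.24  0.11] rows 1.0
moment about dial axis 0.016 F in dial [ 0.4 -1.1  0.1]
```

Call:
apply_moves([
  [-25,0,2,0,0,0,70],
  [-38,0,0,0,0,0,80],
  [-38,0,0,0,0,0,90],
  [-38,0,0,0,0,0,100],
  [-30,0,0,0,0,0,100],
])

```text
clock: 8.08
ee_pos: [0.3698, -0.224, 0.2661]
orientation: [1.138, 0.928, -0.705]
wrist_force: [0.6, -0.5, 0.4]
opening: 0.0888
```

```bash
python3 k.py 70 .120;python3 - <<'E'
from h import *
for n in("scene","top"): snap(n,"5")
E
python3 dial.py 5
```

```text
tcp in dial frame (up,y,out) mm [ -4.7   5.  214.4]
t 8.08 tcp [ 0.3698 -0.224   0.2661] open 0.0888 F [ 0.6 -0.5  0.4] M [-0.19  0.2   0.02] q [-1.17 -0.64  2.22  0.44  1.37 -1.51]
shift mm [94.2  3.9  7. ] rows 3.0
turn deg [-0.67 -1.    0.43] rows 1.0
moment about dial axis 0.108 F in dial [ 0.8 -0.5  0. ]
```

View pics/dial5.png

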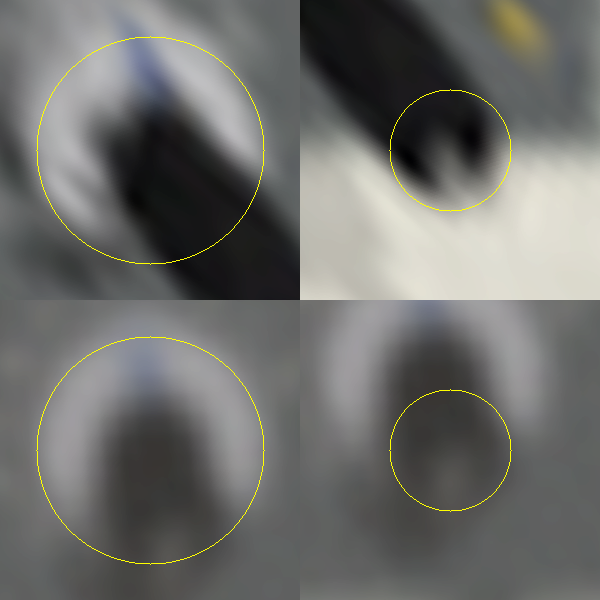

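```bash
cat > sl.py <<'E'
import sys
from h import *
def sleeves(tag,zmin=.12,win=None):
    out=[]
    for nm in("scene","top"):
        c=load(f"{nm}{tag}.npz");P=c.cloud();hsv=cv2.cvtColor(c.im,cv2.COLOR_BGR2HSV)
        m=cv2.inRange(hsv,(3,90,50),(20,255,255))*(P[...,2]>zmin).astype(np.uint8)
        m*=((P[...,0]<.72)&(P[...,0]>.4)).astype(np.uint8)
        k,l,s_,ce=cv2.connectedComponentsWithStats(m)
        for i in range(1,k):
            if s_[i,4]>=5:
                q=P[l==i];q=q[q[:,2]>np.median(q[:,2])-.004]
                pl=c.plane(*ce[i],np.median(q[:,2]))
                print(nm,tag,s_[i,4],ce[i].round(1),"mean",q.mean(0).round(4),"rng y",q[:,1].min().round(3),q[:,1].max().round(3),"x",q[:,0].min().round(3),q[:,0].max().round(3)); out.append((nm,q.mean(0)))
    return out
if __name__=="__main__": sleeves(sys.argv[1])
E
python3 sl.py 0;python3 sl.py 5
python3 - <<'E'
from h import *
for n in("scene0","top0"):
    c=load(n+".npz");P=c.cloud();hsv=cv2.cvtColor(c.im,cv2.COLOR_BGR2HSV)
    m=cv2.inRange(hsv,(105,80,40),(128,255,255))>0
    m&=(P[...,1]>.12)&(P[...,1]<.3)&(P[...,2]>.15)&(P[...,0]<.8)&(P[...,0]>.5)
    q=P[m];print(n,len(q),"x",q[:,0].min(),q[:,0].max())
    for b in np.arange(.56,.78,.012):
        k=q[(q[:,0]>=b)&(q[:,0]<b+.012)]
        if len(k)>1: print(round(b+.006,3),len(k),k[:,1].mean().round(4),k[:,1].min().round(3),k[:,1].max().round(3),"z",np.median(k[:,2]).round(4),k[:,2].min().round(3),k[:,2].max().round(3))
E
```

```text
scene 0 29 [200.1 147. ] mean [ 0.6056 -0.2674  0.1617] rng y -0.282 -0.249 x 0.598 0.612
scene 0 30 [210.1 158. ] mean [ 0.6098 -0.202   0.162 ] rng y -0.216 -0.184 x 0.601 0.616
top 0 21 [298.7 174. ] mean [ 0.5933 -0.1921  0.2799] rng y -0.217 -0.016 x 0.41 0.61
top 0 22 [315.8 175. ] mean [ 0.6004 -0.2701  0.1617] rng y -0.283 -0.255 x 0.595 0.605
scene 5 28 [200.  146.9] mean [ 0.6053 -0.2685  0.1626] rng y -0.283 -0.254 x 0.598 0.612
scene 5 31 [210.2 158. ] mean [ 0.6103 -0.1992  0.1623] rng y -0.216 -0.183 x 0.602 0.616
top 5 21 [298.7 174. ] mean [ 0.6054 -0.2037  0.1617] rng y -0.217 -0.189 x 0.601 0.61
top 5 23 [315.7 175. ] mean [ 0.5996 -0.2689  0.1638] rng y -0.283 -0.255 x 0.595 0.604
scene0 200 x 0.6050430777785032 0.7314810601356654
0.602 7 0.2165 0.21 0.223 z 0.2291 0.219 0.232
0.614 28 0.2177 0.21 0.225 z 0.2164 0.204 0.231
0.626 20 0.2179 0.211 0.225 z 0.2014 0.198 0.21
0.638 18 0.2188 0.211 0.226 z 0.1995 0.196 0.207
0.65 17 0.2195 0.213 0.226 z 0.2013 0.198 0.206
0.662 17 0.2212 0.214 0.228 z 0.2036 0.198 0.205
0.674 17 0.2218 0.213 0.229 z 0.205 0.2 0.21
0.686 17 0.2222 0.215 0.231 z 0.2091 0.204 0.213
0.698 16 0.2224 0.216 0.23 z 0.2112 0.209 0.215
0.71 19 0.2237 0.217 0.231 z 0.2139 0.21 0.215
0.722 19 0.2244 0.216 0.233 z 0.2165 0.213 0.219
0.734 5 0.2269 0.218 0.233 z 0.2173 0.217 0.221
top0 107 x 0.6071543913324374 0.7267603376825668
0.614 2 0.2135 0.213 0.214 z 0.2158 0.209 0.223
0.626 9 0.2154 0.211 0.219 z 0.2005 0.191 0.208
0.638 9 0.2152 0.211 0.219 z 0.2002 0.194 0.206
0.65 11 0.2151 0.21 0.219 z 0.202 0.197 0.208
0.662 9 0.2184 0.214 0.223 z 0.2034 0.199 0.21
0.674 9 0.2184 0.213 0.223 z 0.2026 0.194 0.213
0.686 12 0.2197 0.214 0.225 z 0.2068 0.2 0.213
0.698 16 0.2202 0.212 0.229 z 0.2121 0.201 0.223
0.71 18 0.2209 0.212 0.228 z 0.2135 0.198 0.219
0.722 11 0.2213 0.216 0.228 z 0.2184 0.21 0.22
```

Run:
```python
from h import *
t=load("top0.npz")
q=np.array([t.plane(u,v,.02) for u,v in((175.6,157.4),(214.6,154.4),(217.6,188.6),(177.6,192.4))]);print(q.round(3),q.mean(0))
y=np.radians(-4);Rt=toolR([0,0,-1],[np.cos(y),np.sin(y),0])
diff([.6077,-.202,.27],Rt)
```

```text
[[0.701 0.298 0.02 ]
 [0.71  0.134 0.02 ]
 [0.566 0.123 0.02 ]
 [0.553 0.291 0.02 ]] [0.632405   0.21157318 0.02      ]
t 8.18 tcp [ 0.3706 -0.2267  0.2694] open 0.092 F [ 0.8  0.1 -0.3] M [-0.01  0.2  -0.07] q [-1.18 -0.64  2.22  0.44  1.37 -1.51]
shift mm [108.4 209.4  34.7] rows 6.0
turn deg [ 20.01   4.11 -27.34] rows 5.0
```

Call:
apply_moves([
  [0,0,0,4,0.8,-5.5,100],
  [0,0,0,4,0.8,-5.5,100],
  [0,0,0,4,0.8,-5.5,100],
  [0,0,0,4,0.8,-5.5,100],
  [0,0,0,4,0.8,-5.5,100],
  [0,0,0,0,0,0,100],
])

```text
clock: 8.68
ee_pos: [0.3686, -0.2283, 0.2661]
orientation: [1.265, 1.176, -1.3]
wrist_force: [0.3, -0.5, 0.4]
opening: 0.0915
```

```bash
cat > b.py <<'E'
import sys
from h import *
x,y,z,ya=map(float,sys.argv[1:5]);b=np.radians(ya)
diff([x,y,z],toolR([0,0,-1],[np.cos(b),np.sin(b),0]))
E
python3 b.py .6077 -.202 .22 -4
```

```text
t 8.68 tcp [ 0.3686 -0.2283  0.2661] open 0.0915 F [ 0.3 -0.5  0.4] M [-0.03  0.08 -0.  ] q [-0.82 -0.24  1.88 -0.02  1.51 -0.72]
shift mm [ 40.2 236.5 -49.4] rows 6.0
turn deg [-1.51  0.34  1.36] rows 1.0
```

Call:
apply_moves([
  [0,33,-7,-1.5,0.3,1.4,100],
  [0,34,-7,0,0,0,100],
  [0,34,-7,0,0,0,100],
  [0,34,-7,0,0,0,100],
  [0,34,-7,0,0,0,100],
  [0,34,-7,0,0,0,100],
  [0,33,-7,0,0,0,100],
])

```text
clock: 9.27
ee_pos: [0.612, -0.1921, 0.2595]
orientation: [1.26, 1.181, -1.246]
wrist_force: [-0.7, 0.2, 0.6]
opening: 0.0921
```

```bash
python3 b.py .6077 -.202 .22 -4
```

```text
t 9.27 tcp [ 0.612  -0.1921  0.2595] open 0.0921 F [-0.7  0.2  0.6] M [-0.07  0.01  0.  ] q [-0.5   0.3   1.34  0.01  1.5  -0.44]
shift mm [39.4 -3.9 10.4] rows 1.0
turn deg [ 0.61 -0.36 -0.3 ] rows 1.0
```

Call:
apply_moves([
  [20,-2,5,0.6,-0.3,-0.3,100],
  [20,-2,5,0,0,0,100],
  [0,0,0,0,0,0,100],
])

```text
clock: 9.52
ee_pos: [0.6129, -0.1998, 0.2163]
orientation: [1.259, 1.178, -1.246]
wrist_force: [0.7, -0.6, -0.2]
opening: 0.092
```

```bash
python3 b.py .6077 -.202 .136 -4;python3 - <<'E'
from h import *
for n in("scene","top"): snap(n,"6")
crop(load("scene6.npz"),175,100,95,90,7,"pics/s6.png")
E
```

```text
t 9.52 tcp [ 0.6129 -0.1998  0.2163] open 0.092 F [ 0.7 -0.6 -0.2] M [-0.01  0.05 -0.04] q [-0.51  0.33  1.39  0.01  1.42 -0.45]
shift mm [80.3 -5.6  2.9] rows 2.0
turn deg [ 0.58 -0.25 -0.38] rows 1.0
```

View pics/s6.png

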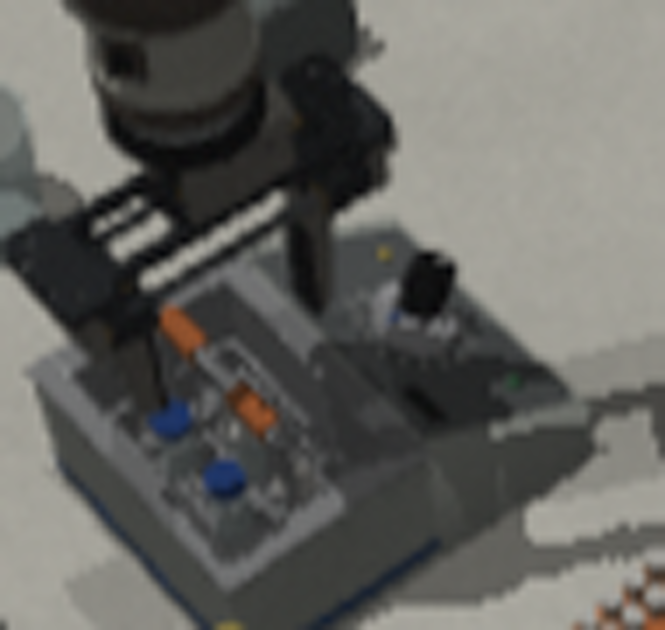

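Call:
apply_moves([
  [20,-3,1.5,0.4,-0.2,-0.3,100],
  [20,-3,1.5,0,0,0,100],
  [18,0,0,0,0,0,100],
])

```text
clock: 9.87
ee_pos: [0.6118, -0.2056, 0.1719]
orientation: [1.263, 1.154, -1.245]
wrist_force: [0.4, 0.1, -0.2]
opening: 0.092
```

```bash
python3 b.py .6055 -.202 .136 -4
```

```text
t 9.87 tcp [ 0.6118 -0.2056  0.1719] open 0.092 F [ 0.4  0.1 -0.2] M [-0.04  0.11 -0.02] q [-0.51  0.35  1.45  0.    1.31 -0.45]
shift mm [35.7 -7.3 -3.4] rows 1.0
turn deg [ 0.16  0.42 -1.3 ] rows 1.0
```

Call:
apply_moves([
  [15,-6,-2,0,0.3,-1,100],
  [15,-3,-2,0,0,-0.5,100],
  [10,-1,0,0,0,0,100],
])

```text
clock: 10.12
ee_pos: [0.6017, -0.2015, 0.1328]
orientation: [1.256, 1.175, -1.26]
wrist_force: [-0.4, 0.9, -0.1]
opening: 0.0918
```

```bash
python3 b.py .6065 -.202 .136 -4
```

```text
t 10.12 tcp [ 0.6017 -0.2015  0.1328] open 0.0918 F [-0.4  0.9 -0.1] M [-0.07  0.01  0.01] q [-0.51  0.38  1.5  -0.    1.26 -0.44]
shift mm [-3.2  4.8  0.2] rows 1.0
turn deg [0.14 0.15 0.04] rows 1.0
```

Call:
apply_moves([
  [-3,5,0,0,0,0,100],
  [-1,2,0,0,0,0,80],
  [0,0,0,0,0,0,0],
  [0,0,0,0,0,0,0],
  [0,0,0,0,0,0,0],
  [0,0,0,0,0,0,0],
  [0,0,0,0,0,0,0],
  [0,0,0,0,0,0,0],
], squeeze=12)

```text
clock: 10.78
ee_pos: [0.6109, -0.2025, 0.1399]
orientation: [1.256, 1.172, -1.258]
wrist_force: [-1.0, -0.2, -0.3]
opening: 0.0475
```

```bash
python3 b.py .6065 -.202 .136 -4
```

```text
t 10.78 tcp [ 0.6109 -0.2025  0.1399] open 0.0475 F [-1.  -0.2 -0.3] M [-0.05  0.05 -0.  ] q [-0.51  0.39  1.47 -0.    1.28 -0.44]
shift mm [ 3.8 -4.4 -0.2] rows 1.0
turn deg [ 0.19  0.23 -0.19] rows 1.0
```

Call:
apply_moves([
  [4,-4,0,0,0,0,50],
  [0,0,0,0,0,0,50],
])

```text
clock: 10.95
ee_pos: [0.6068, -0.2023, 0.1359]
orientation: [1.256, 1.171, -1.257]
wrist_force: [-1.3, 0.0, 0.3]
opening: 0.0459
```

```bash
python3 b.py .6065 -.202 .136 -4
python3 - <<'E'
from h import *
for n in("scene","top"): snap(n,"7")
crop(load("scene7.npz"),175,100,95,90,7,"pics/s7.png")
E
```

```text
t 10.95 tcp [ 0.6068 -0.2023  0.1359] open 0.0459 F [-1.3  0.   0.3] M [-0.01  0.13 -0.02] q [-0.51  0.38  1.48 -0.    1.27 -0.44]
shift mm [-0.1 -0.3 -0.3] rows 1.0
turn deg [ 0.2   0.25 -0.22] rows 1.0
```

View pics/s7.png

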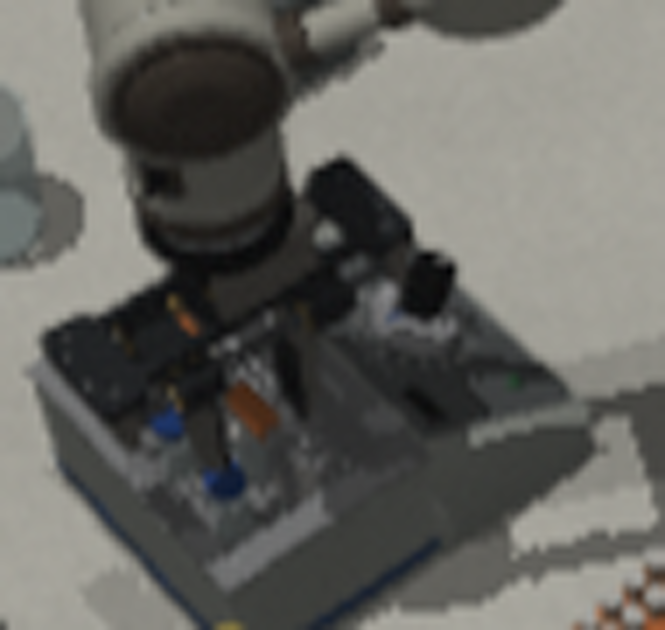

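Call:
apply_moves([
  [0,0,0,0,0,0,0],
  [0,0,0,0,0,0,0],
  [0,0,0,0,0,0,0],
  [0,0,0,0,0,0,0],
  [0,0,0,0,0,0,0],
], squeeze=10)

```text
clock: 11.47
ee_pos: [0.6075, -0.2026, 0.1366]
orientation: [1.257, 1.17, -1.257]
wrist_force: [-1.9, -1.0, 1.4]
opening: 0.0147
```

Call:
apply_moves([
  [0,0,0,0,0,0,0],
  [0,0,0,0,0,0,0],
  [0,0,0,0,0,0,0],
], squeeze=55)

```text
clock: 11.72
ee_pos: [0.6073, -0.2025, 0.1365]
orientation: [1.256, 1.17, -1.257]
wrist_force: [0.4, 0.5, 0.5]
opening: 0.0129
```

```bash
python3 b.py .6065 -.202 .136 -4
```

```text
t 11.72 tcp [ 0.6073 -0.2025  0.1365] open 0.0129 F [0.4 0.5 0.5] M [-0.05  0.06  0.03] q [-0.51  0.38  1.48 -0.    1.27 -0.44]
shift mm [ 0.5 -0.9 -0.5] rows 1.0
turn deg [ 0.19  0.27 -0.27] rows 1.0
```

Call:
apply_moves([
  [-6,0,0,0,0,0,0],
  [-10,0,0,0,0,0,0],
  [-10,0,0,0,0,0,0],
])

```text
clock: 11.97
ee_pos: [0.6045, -0.2006, 0.1594]
orientation: [1.256, 1.18, -1.261]
wrist_force: [0.2, -1.0, -2.9]
opening: 0.0132
```

```bash
python3 b.py .6065 -.202 .280 -4
```

```text
t 11.97 tcp [ 0.6045 -0.2006  0.1594] open 0.0132 F [ 0.2 -1.  -2.9] M [ 0.06  0.09 -0.07] q [-0.51  0.36  1.46 -0.    1.32 -0.44]
shift mm [-120.6    1.7    1.2] rows 3.0
turn deg [0.18 0.01 0.2 ] rows 1.0
```

Call:
apply_moves([
  [-15,0.5,0,0,0,0,0],
  [-20,0.5,0,0,0,0,0],
  [-20,0.5,0,0,0,0,0],
  [-20,0,0,0,0,0,0],
  [-20,0,0,0,0,0,0],
  [-12,0,0,0,0,0,0],
])

```text
clock: 12.47
ee_pos: [0.6047, -0.1994, 0.2731]
orientation: [1.257, 1.185, -1.262]
wrist_force: [0.1, 0.0, -3.4]
opening: 0.0135
```

```bash
python3 b.py .6065 -.202 .280 -4;python3 - <<'E'
from h import *
for n in("scene","top"): snap(n,"8")
crop(load("scene8.npz"),170,80,105,115,5,"pics/s8.png")
E
python3 sl.py 8; python3 dial.py 8
```

```text
t 12.47 tcp [ 0.6047 -0.1994  0.2731] open 0.0135 F [ 0.1  0.  -3.4] M [-0.04 -0.02 -0.02] q [-0.51  0.29  1.32 -0.    1.53 -0.44]
shift mm [-6.9  2.   2.4] rows 1.0
turn deg [ 0.18 -0.15  0.43] rows 1.0
scene 8 15 [191.5 117.8] mean [ 0.64   -0.2153  0.3932] rng y -0.22 -0.21 x 0.629 0.649
scene 8 24 [208.4 135.5] mean [ 0.6061 -0.1913  0.299 ] rng y -0.209 -0.182 x 0.6 0.615
```

View pics/s8.png

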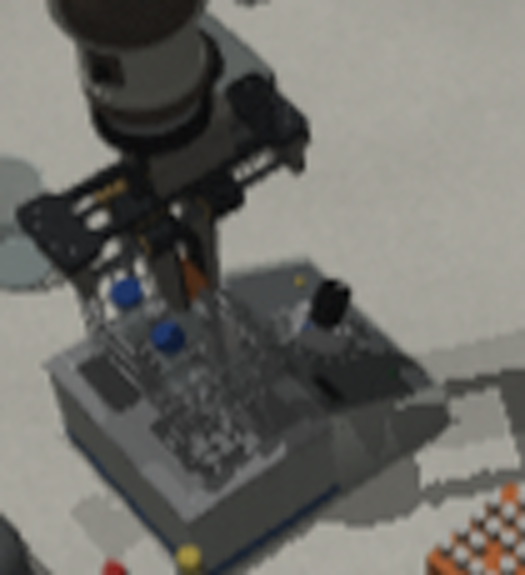

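View pics/dial8.png

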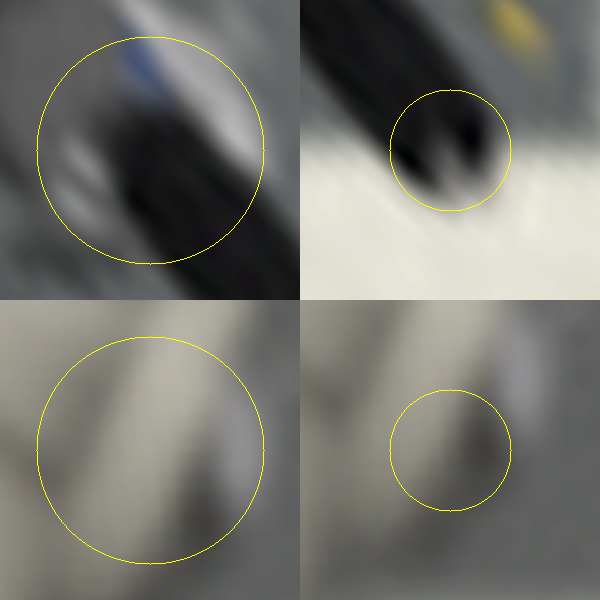

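```bash
python3 b.py .5376 .2436 .280 3.7
```

```text
t 12.57 tcp [ 0.6055 -0.1999  0.274 ] open 0.0133 F [ 0.9 -0.2 -2.3] M [0.09 0.07 0.01] q [-0.51  0.29  1.32 -0.    1.53 -0.44]
shift mm [  -5.2  -97.3 -438. ] rows 11.0
turn deg [-7.52 -0.08  0.24] rows 2.0
```

Call:
apply_moves([
  [-3,-3,-10,0,0,0,0],
  [-3,-5,-20,0,0,0,0],
  [0,-6,-25,0,0,0,0],
  [0,-6,-25,0,0,0,0],
  [0,-6,-25,0,0,0,0],
  [0,-6,-25,0,0,0,0],
  [0,-6,-25,0,0,0,0],
  [0,-6,-25,0,0,0,0],
])

```text
clock: 13.23
ee_pos: [0.5666, -0.0093, 0.272]
orientation: [1.259, 1.192, -1.275]
wrist_force: [-0.3, -0.4, -3.3]
opening: 0.0133
```

```bash
python3 b.py .5376 .2436 .280 3.7
```

```text
t 13.23 tcp [ 0.5666 -0.0093  0.272 ] open 0.0133 F [-0.3 -0.4 -3.3] M [ 0.08 -0.04 -0.07] q [-0.23  0.12  1.53  0.    1.51 -0.16]
shift mm [  -5.7  -47.9 -250.1] rows 6.0
turn deg [-7.97 -0.39  1.09] rows 2.0
```

Call:
apply_moves([
  [-2,-5,-25,-1,0,0.2,0],
  [-2,-5,-25,-1,0,0.2,0],
  [-2,-5,-25,-1,0,0.2,0],
  [-1,-5,-25,-1,0,0.2,0],
  [0,-5,-25,-1,0,0.2,0],
  [0,-5,-25,-1,0,0.1,0],
  [0,-5,-25,-1,0,0,0],
  [0,-3,-15,-1,0,0,0],
])

```text
clock: 13.9
ee_pos: [0.5176, 0.1978, 0.2711]
orientation: [1.153, 1.267, -1.162]
wrist_force: [0.3, -0.2, -2.5]
opening: 0.0133
```

```bash
python3 b.py .5376 .2436 .280 3.7
```

```text
t 13.9 tcp [0.5176 0.1978 0.2711] open 0.0133 F [ 0.3 -0.2 -2.5] M [-0.18 -0.02  0.  ] q [0.14 0.08 1.57 0.01 1.51 0.06]
shift mm [ -8.8  23.3 -44.3] rows 2.0
turn deg [ 0.61 -0.73  1.07] rows 1.0
```

Call:
apply_moves([
  [0,3,-15,0.3,-0.5,0.8,0],
  [0,3,-20,0.3,-0.3,0.4,0],
  [0,3,-10,0,0,0,0],
  [10,0,0,0,0,0,0],
  [10,0,0,0,0,0,0],
  [10,0,0,0,0,0,0],
  [0,0,0,0,0,0,0],
])

```text
clock: 14.48
ee_pos: [0.5149, 0.249, 0.2316]
orientation: [1.149, 1.248, -1.165]
wrist_force: [-0.5, -0.2, -4.0]
opening: 0.0133
```

```bash
python3 b.py .5376 .2436 .226 3.7
python3 - <<'E'
from h import *
for n in("scene","top"): snap(n,"9")
crop(load("scene9.npz"),230,140,140,110,5,"pics/s9.png")
crop(load("top9.npz"),140,100,120,110,5,"pics/t9.png")
E
python3 sl.py 9
```

```text
t 14.48 tcp [0.5149 0.249  0.2316] open 0.0133 F [-0.5 -0.2 -4. ] M [-0.05  0.11 -0.02] q [ 0.24  0.15  1.57 -0.    1.43  0.17]
shift mm [ 5.3 22.3  7.1] rows 1.0
turn deg [0.43 0.12 0.62] rows 1.0
scene 9 42 [303.8 196.4] mean [0.5238 0.1841 0.2589] rng y 0.169 0.222 x 0.514 0.557
scene 9 14 [314.3 197.8] mean [0.5512 0.2388 0.3517] rng y 0.236 0.242 x 0.541 0.561
scene 9 9 [323.2 211.9] mean [0.5351 0.2719 0.2897] rng y 0.264 0.283 x 0.519 0.555
top 9 32 [197.8 196.6] mean [0.5152 0.1735 0.3205] rng y -0.016 0.195 x 0.41 0.525
```

View pics/s9.png

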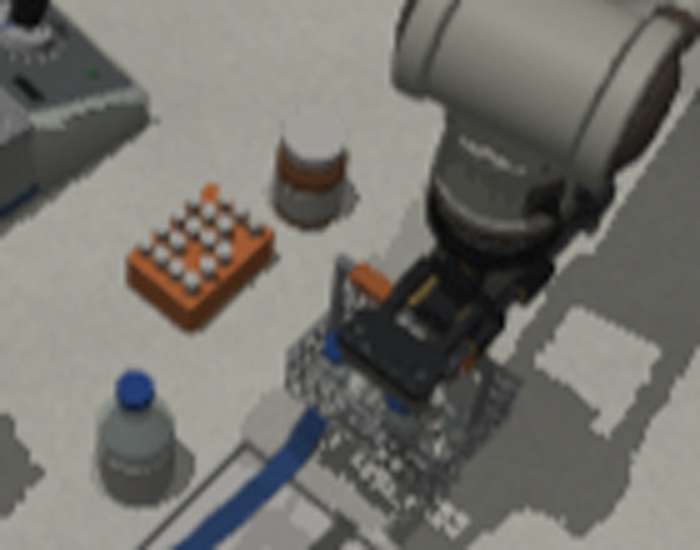

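View pics/t9.png

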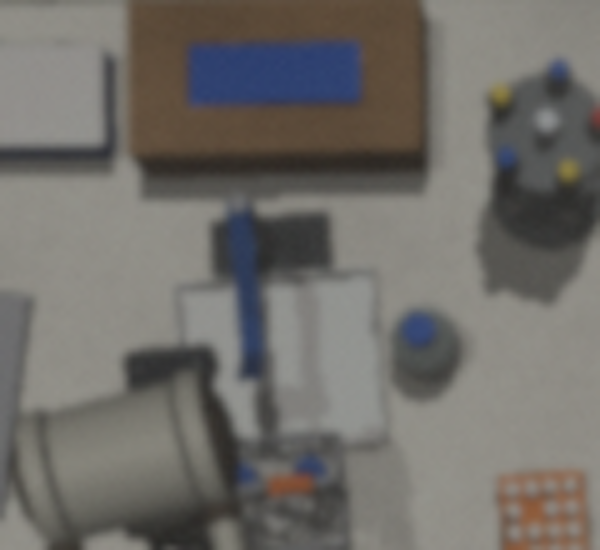

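```bash
cat > fs.py <<'E'
import sys
from h import *
tag=sys.argv[1];s=st();zt=s["ee_pos"][2]+.0187+.007
Rc=Rot.from_rotvec(s["orientation"]).as_matrix()
print("tcp",s["ee_pos"].round(4),"expected free sleeve top",(s["ee_pos"]+Rc@[-.0257,0,0.066]).round(4),(s["ee_pos"]+Rc@[-.0257,0,-.066]).round(4))
for nm in("scene","top"):
    c=load(f"{nm}{tag}.npz");P=c.cloud();hsv=cv2.cvtColor(c.im,cv2.COLOR_BGR2HSV)
    m=cv2.inRange(hsv,(3,90,50),(20,255,255))>0
    m&=(abs(P[...,2]-zt)<.012)&(abs(P[...,0]-s["ee_pos"][0])<.05)&(P[...,1]<s["ee_pos"][1]-.035)
    v,u=np.nonzero(m);q=P[m]
    print(nm,len(q),"px",u.mean().round(1),v.mean().round(1),"cloud",q.mean(0).round(4),"plane",c.plane(u.mean(),v.mean(),zt).round(4),"y",q[:,1].min().round(3),q[:,1].max().round(3),"slope deg",np.degrees(np.polyfit(q[:,1],q[:,0],1)[0]).round(1), "zslope",np.degrees(np.polyfit(q[:,1],q[:,2],1)[0]).round(1))
E
python3 fs.py 9
```

```text
tcp [0.516  0.2492 0.2338] expected free sleeve top [0.5209 0.1834 0.2596] [0.5114 0.3151 0.2594]
scene 41 px 303.7 196.3 cloud [0.5231 0.1827 0.2563] plane [0.5247 0.1838 0.2595] y 0.167 0.197 slope deg -1.1 zslope 0.0
top 31 px 197.8 196.6 cloud [0.5192 0.1805 0.2563] plane [0.519  0.1801 0.2595] y 0.165 0.195 slope deg -0.7 zslope 4.5
```

```bash
python3 b.py .550 .2461 .228 3.7
```

```text
t 14.58 tcp [0.516  0.2492 0.2338] open 0.0135 F [-0.1  0.4 -3.9] M [ 0.01 -0.04  0.01] q [ 0.24  0.15  1.57 -0.    1.43  0.17]
shift mm [ 5.6 33.8  5.5] rows 1.0
turn deg [0.41 0.09 0.44] rows 1.0
```

Call:
apply_moves([
  [2,12,2,0.4,0,0.4,0],
  [2,12,2,0,0,0,0],
  [1,10,1,0,0,0,0],
  [0,0,0,0,0,0,0],
])

```text
clock: 14.92
ee_pos: [0.5552, 0.2438, 0.2304]
orientation: [1.166, 1.232, -1.161]
wrist_force: [-1.1, -0.5, -3.2]
opening: 0.0137
```

```bash
python3 b.py .590 .2486 .228 3.7
```

```text
t 14.92 tcp [0.5552 0.2438 0.2304] open 0.0137 F [-1.1 -0.5 -3.2] M [0.02 0.2  0.02] q [ 0.22  0.22  1.49 -0.    1.42  0.16]
shift mm [ 2.5 35.  -2.7] rows 1.0
turn deg [-0.25  0.1  -0.33] rows 1.0
```

Call:
apply_moves([
  [1,12,-1.5,-0.3,0,-0.3,0],
  [1,12,-1,0,0,0,0],
  [0,8,0,0,0,0,0],
  [0,0,0,0,0,0,0],
])

```text
clock: 15.25
ee_pos: [0.5909, 0.2464, 0.2299]
orientation: [1.164, 1.234, -1.162]
wrist_force: [-0.2, 0.2, -3.2]
opening: 0.0131
```

```bash
python3 b.py .6374 .2517 .228 3.7
python3 - <<'E'
from h import *
for n in("scene","top"): snap(n,"10")
crop(load("scene10.npz"),230,140,140,110,5,"pics/s10.png")
crop(load("top10.npz"),160,120,80,80,7,"pics/t10.png")
E
python3 fs.py 10
```

```text
t 15.25 tcp [0.5909 0.2464 0.2299] open 0.0131 F [-0.2  0.2 -3.2] M [-0.06  0.17  0.01] q [ 0.21  0.31  1.38 -0.    1.44  0.15]
shift mm [ 2.  46.7 -2.5] rows 2.0
turn deg [-0.17  0.1  -0.22] rows 1.0
tcp [0.5895 0.2466 0.2298] expected free sleeve top [0.5936 0.1807 0.2556] [0.5854 0.3125 0.2554]
scene 40 px 286.2 210.0 cloud [0.5981 0.1787 0.2547] plane [0.5985 0.179  0.2555] y 0.163 0.192 slope deg 2.0 zslope 0.4
top 28 px 198.2 176.7 cloud [0.5931 0.1785 0.2541] plane [0.5929 0.1783 0.2555] y 0.164 0.194 slope deg -1.3 zslope -2.5
```

View pics/s10.png

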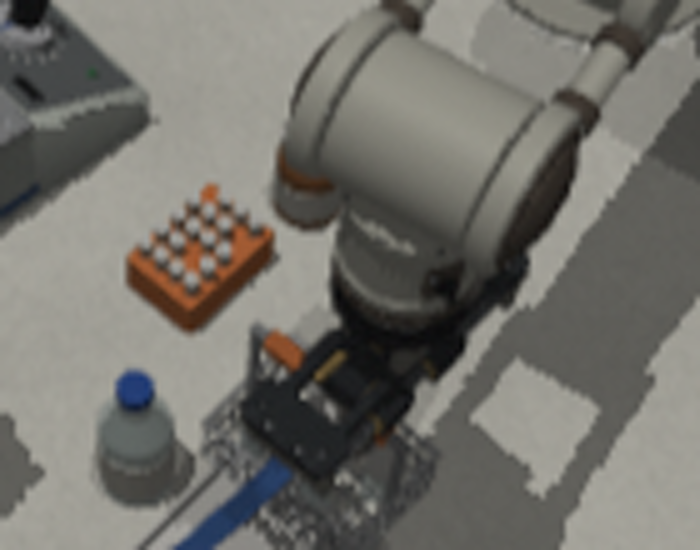

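View pics/t10.png

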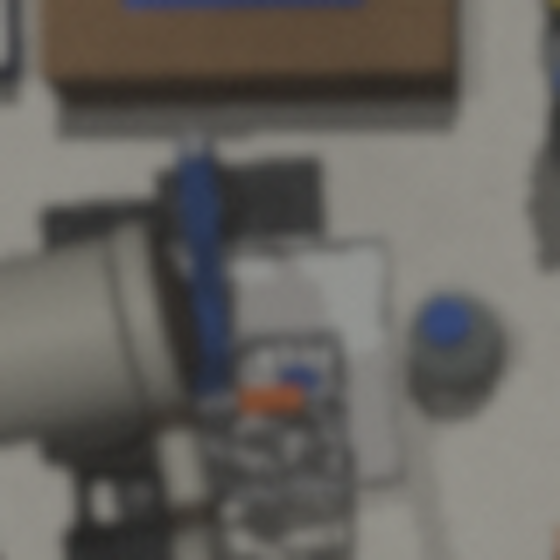

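Call:
apply_moves([
  [0.5,12,-1.5,0,0,-0.2,0],
  [0.5,12,-1,0,0,0,0],
  [0,12,0,0,0,0,0],
  [0,9,0,0,0,0,0],
  [0,0,0,0,0,0,0],
])

```text
clock: 15.77
ee_pos: [0.633, 0.2519, 0.2299]
orientation: [1.161, 1.238, -1.166]
wrist_force: [0.1, -0.1, -2.9]
opening: 0.0138
```

```bash
python3 b.py .6374 .2517 .1853 3.7
python3 - <<'E'
from h import *
for n in("scene","top"): snap(n,"11")
crop(load("scene11.npz"),230,140,140,110,5,"pics/s11.png")
crop(load("top11.npz"),160,120,80,80,7,"pics/t11.png")
E
python3 fs.py 11
```

```text
t 15.77 tcp [0.633  0.2519 0.2299] open 0.0138 F [ 0.1 -0.1 -2.9] M [ 0.01  0.19 -0.07] q [ 0.2   0.43  1.24 -0.    1.48  0.14]
shift mm [44.6  4.5  0.5] rows 2.0
turn deg [-0.13  0.09  0.13] rows 1.0
tcp [0.6318 0.2522 0.2299] expected free sleeve top [0.636  0.1863 0.2557] [0.6277 0.3181 0.2555]
scene 40 px 277.8 219.2 cloud [0.6403 0.1837 0.2551] plane [0.6405 0.1839 0.2556] y 0.167 0.198 slope deg -1.7 zslope 2.8
top 30 px 196.5 165.5 cloud [0.6351 0.1844 0.2544] plane [0.6349 0.1842 0.2556] y 0.17 0.197 slope deg 1.8 zslope 0.6
```

View pics/s11.png

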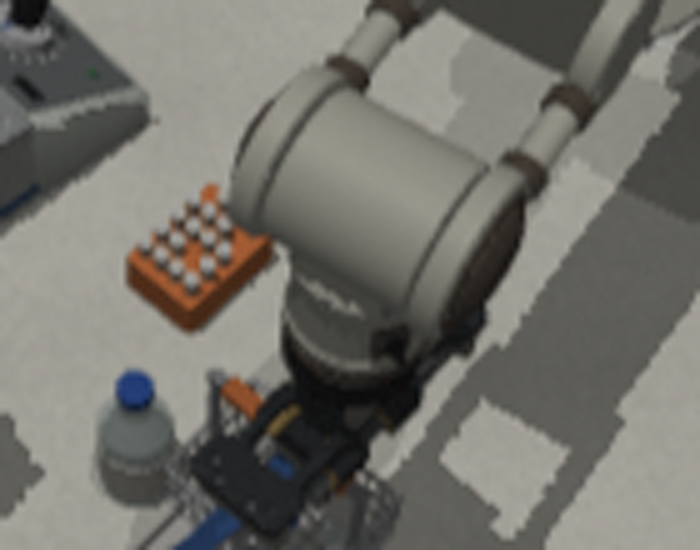

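View pics/t11.png

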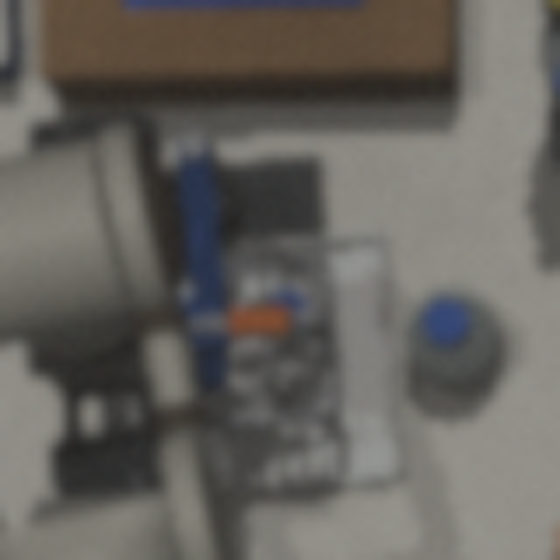

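Call:
apply_moves([
  [0,5,0,0,0,0,0],
  [8,1,0,0,0,0,0],
  [8,0,0,0,0,0,0],
  [8,0,0,0,0,0,0],
])

```text
clock: 16.2
ee_pos: [0.6374, 0.253, 0.2072]
orientation: [1.162, 1.238, -1.163]
wrist_force: [0.3, -0.3, -2.9]
opening: 0.0137
```

```bash
python3 b.py .6374 .2517 .1853 3.7
```

```text
t 16.2 tcp [0.6374 0.253  0.2072] open 0.0137 F [ 0.3 -0.3 -2.9] M [ 0.04  0.13 -0.  ] q [ 0.2   0.45  1.26 -0.    1.44  0.14]
shift mm [21.9 -0.1  1.3] rows 1.0
turn deg [-0.06  0.05 -0.01] rows 1.0
```

Call:
apply_moves([
  [6,0,1,0,0,0,0],
  [6,0,0.5,0,0,0,0],
  [5,0,0,0,0,0,0],
])

```text
clock: 16.45
ee_pos: [0.6356, 0.2512, 0.1857]
orientation: [1.159, 1.241, -1.166]
wrist_force: [-0.3, 0.3, 8.8]
opening: 0.0137
```

```bash
python3 b.py .6374 .2517 .1853 3.7
```

```text
t 16.45 tcp [0.6356 0.2512 0.1857] open 0.0137 F [-0.3  0.3  8.8] M [ 0.19  0.   -0.04] q [ 0.2   0.46  1.28 -0.    1.4   0.14]
shift mm [ 0.4  1.8 -0.4] rows 1.0
turn deg [-0.04  0.08  0.24] rows 1.0
```

Call:
apply_moves([
  [-1,1.5,0,0,0,0,0],
  [0,0,0,0,0,0,0],
  [0,0,0,0,0,0,0],
])

```text
clock: 16.7
ee_pos: [0.6366, 0.2512, 0.1859]
orientation: [1.158, 1.242, -1.167]
wrist_force: [0.7, -0.5, -3.2]
opening: 0.0133
```

```bash
python3 b.py .6374 .2517 .1853 3.7
python3 - <<'E'
from h import *
for n in("scene","top"): snap(n,"12")
crop(load("scene12.npz"),230,140,140,110,5,"pics/s12.png")
crop(load("top12.npz"),160,120,80,80,7,"pics/t12.png")
E
python3 fs.py 12
```

```text
t 16.7 tcp [0.6366 0.2512 0.1859] open 0.0133 F [ 0.7 -0.5 -3.2] M [ 0.09  0.04 -0.06] q [ 0.2   0.46  1.28 -0.    1.41  0.14]
shift mm [ 0.6  0.8 -0.4] rows 1.0
turn deg [-0.04  0.1   0.34] rows 1.0
tcp [0.6367 0.2512 0.186 ] expected free sleeve top [0.641  0.1854 0.2118] [0.6326 0.3171 0.2116]
scene 34 px 276.3 225.9 cloud [0.6434 0.1826 0.2104] plane [0.6439 0.1831 0.2117] y 0.17 0.195 slope deg -2.4 zslope 4.8
top 31 px 198.0 165.5 cloud [0.6403 0.1834 0.2097] plane [0.6401 0.1832 0.2117] y 0.167 0.2 slope deg -1.6 zslope 2.2
```

View pics/t12.png

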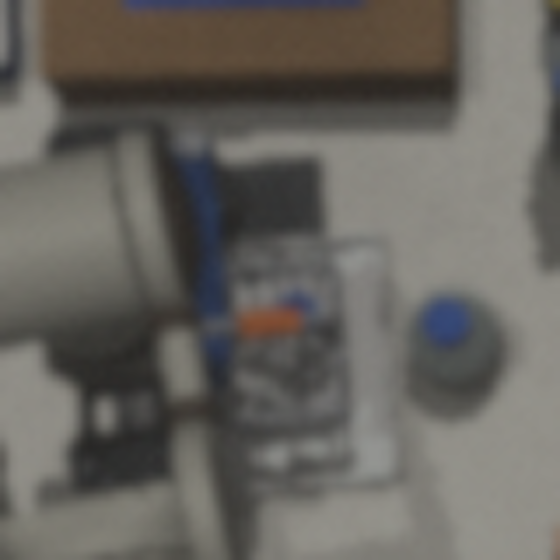

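Call:
apply_moves([
  [0.8,0,0,0,0,0,0],
  [0,0,0,0,0,0,0],
  [0,0,0,0,0,0,0],
  [0,0,0,0,0,0,0],
], squeeze=5)

```text
clock: 17.13
ee_pos: [0.6372, 0.2512, 0.1866]
orientation: [1.159, 1.24, -1.166]
wrist_force: [-0.7, -0.5, -1.9]
opening: 0.0136
```

Call:
apply_moves([
  [0,0,0,0,0,0,18],
  [0,0,0,0,0,0,20],
  [0,0,0,0,0,0,24],
  [0,0,0,0,0,0,30],
  [0,0,0,0,0,0,40],
  [0,0,0,0,0,0,50],
  [0,0,0,0,0,0,50],
])

```text
clock: 17.72
ee_pos: [0.6393, 0.2515, 0.1899]
orientation: [1.163, 1.236, -1.161]
wrist_force: [1.1, 0.3, -0.1]
opening: 0.0449
```

```bash
python3 b.py .6374 .2517 .24 3.7
python3 - <<'E'
from h import *
for n in("scene","top"): snap(n,"13")
crop(load("scene13.npz"),230,140,140,110,5,"pics/s13.png")
crop(load("top13.npz"),160,120,80,80,7,"pics/t13.png")
E
python3 fs.py 13
```

```text
t 17.72 tcp [0.6393 0.2515 0.1899] open 0.0449 F [ 1.1  0.3 -0.1] M [-0.03  0.09 -0.03] q [ 0.2   0.46  1.27 -0.    1.4   0.14]
shift mm [-50.1  -1.8  -0.3] rows 2.0
turn deg [-0.04  0.06 -0.15] rows 1.0
tcp [0.6393 0.2515 0.1898] expected free sleeve top [0.6434 0.1857 0.2155] [0.635  0.3174 0.2154]
scene 35 px 276.1 225.9 cloud [0.6443 0.1826 0.2111] plane [0.6459 0.184  0.2155] y 0.17 0.195 slope deg 0.3 zslope 7.0
top 31 px 198.3 165.5 cloud [0.6402 0.1822 0.2108] plane [0.6396 0.1817 0.2155] y 0.167 0.199 slope deg 3.1 zslope 1.7
```

View pics/s13.png

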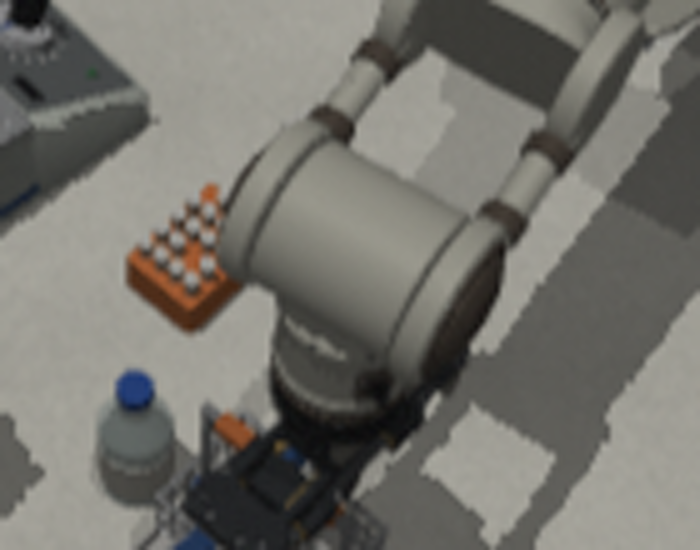

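Released; the basket stayed put. I retract straight up, watching lateral drift (fingers ±22 mm round the sleeve).

Call:
apply_moves([
  [-8,-1,0,0,0,0,60],
  [-12,-1,0,0,0,0,60],
  [-12,0,0,0,0,0,60],
])

```text
clock: 18.07
ee_pos: [0.6352, 0.251, 0.2204]
orientation: [1.159, 1.24, -1.166]
wrist_force: [0.1, 0.1, 1.1]
opening: 0.0552
```

```bash
python3 b.py .6374 .2517 .33 3.7
```

```text
t 18.07 tcp [0.6352 0.251  0.2204] open 0.0552 F [0.1 0.1 1.1] M [-0.11  0.02  0.02] q [ 0.2   0.44  1.24 -0.    1.46  0.14]
shift mm [-109.6    1.8   -0.4] rows 3.0
turn deg [-0.05  0.12  0.23] rows 1.0
```

Call:
apply_moves([
  [-25,0,0,0,0,0,60],
  [-30,0,0,0,0,0,60],
  [-30,0,0,0,0,0,60],
  [-30,0,0,0,0,0,60],
  [0,-35,0,0,0,0,60],
  [0,-35,0,0,0,0,60],
  [0,-35,0,0,0,0,60],
  [0,-35,0,0,0,0,60],
])

```text
clock: 18.73
ee_pos: [0.501, 0.242, 0.3554]
orientation: [1.174, 1.225, -1.151]
wrist_force: [0.9, -0.1, 0.1]
opening: 0.0555
```

Call:
apply_moves([
  [0,-30,0,0,0,0,60],
  [0,-30,0,0,0,0,60],
  [0,-20,0,0,0,0,60],
  [0,0,0,0,0,0,60],
  [0,0,0,0,0,0,60],
  [0,0,0,0,0,0,60],
  [0,0,0,0,0,0,60],
  [0,0,0,0,0,0,60],
])

```text
clock: 19.4
ee_pos: [0.4156, 0.2375, 0.3666]
orientation: [1.185, 1.216, -1.134]
wrist_force: [0.6, -0.2, 0.4]
opening: 0.0551
```

```bash
python3 - <<'E'
from h import *
for n in("scene","top"): snap(n,"14")
c=load("scene14.npz");cv2.imwrite("pics/s14full.png",c.im)
crop(c,180,180,150,120,5,"pics/s14.png")
crop(load("top14.npz"),160,120,80,80,7,"pics/t14.png")
print(st()["qvel"].round(3),st()["ee_pos"])
E
python3 sl.py 14; python3 dial.py 14
```

```text
[ 0.002 -0.002  0.009  0.001  0.003  0.002] [0.41544829 0.23752525 0.36622441]
scene 14 46 [277.  226.5] mean [0.6438 0.1866 0.2114] rng y 0.171 0.202 x 0.636 0.651
scene 14 50 [292.9 239.8] mean [0.6392 0.2539 0.2116] rng y 0.238 0.268 x 0.632 0.647
top 14 28 [180.4 167. ] mean [0.6369 0.2492 0.2097] rng y 0.236 0.263 x 0.632 0.644
top 14 32 [197.8 165.6] mean [0.6398 0.1832 0.2116] rng y 0.168 0.199 x 0.634 0.646
```

View pics/s14.png

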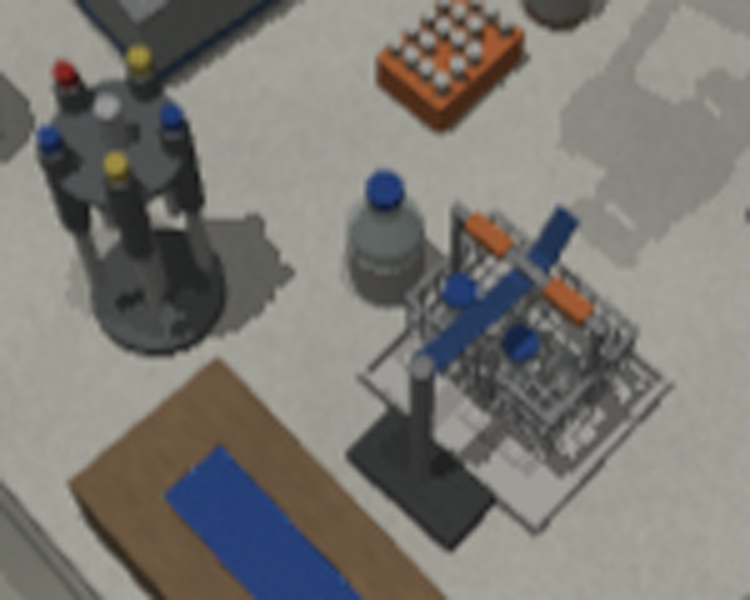

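View pics/t14.png

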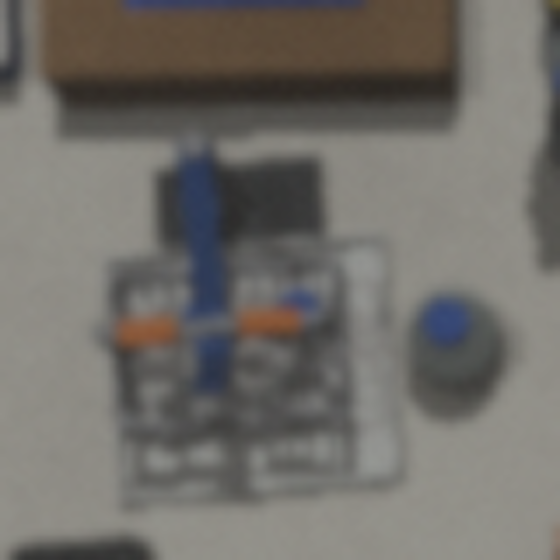

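View pics/dial14.png

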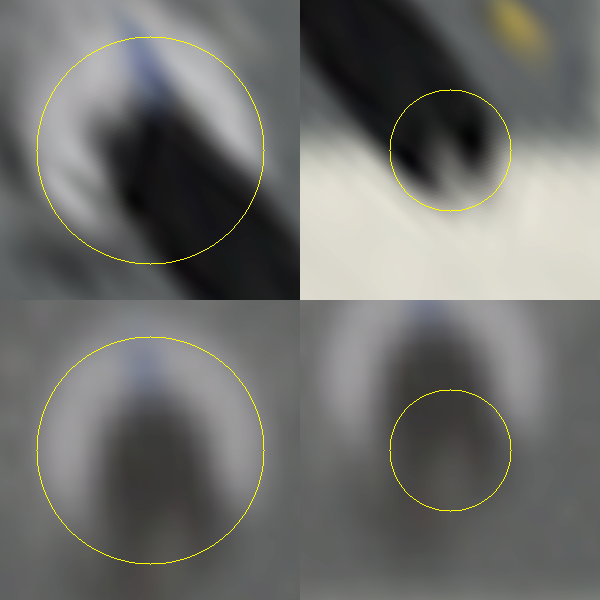

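View pics/s14full.png

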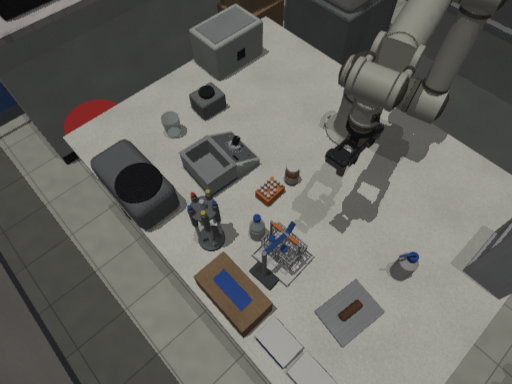

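Call:
apply_moves([
  [0,0,0,0,0,0,60],
  [0,0,0,0,0,0,60],
  [0,0,0,0,0,0,60],
  [0,0,0,0,0,0,60],
  [0,0,0,0,0,0,60],
  [0,0,0,0,0,0,60],
  [0,0,0,0,0,0,60],
  [0,0,0,0,0,0,60],
])

```text
clock: 20.17
ee_pos: [0.4165, 0.2372, 0.3646]
orientation: [1.183, 1.218, -1.138]
wrist_force: [0.7, 0.1, 0.4]
opening: 0.0549
```

```bash
python3 - <<'E'
from h import *
for n in("scene","top"): snap(n,"15")
for n in ("scene","top"):
    A=load(n+"14.npz").im.astype(int);B=load(n+"15.npz").im.astype(int)
    w=(slice(200,300),slice(240,330)) if n=="scene" else (slice(140,200),slice(165,225))
    print(n,abs(A-B)[w].max(),abs(A-B)[w].mean())
E
python3 sl.py 15
python3 -c "
from plant import r
print(r.hand_in())"
```

```text
scene 41 0.9482222222222222
top 24 1.5266666666666666
scene 15 45 [277.1 226.5] mean [0.6434 0.1864 0.211 ] rng y 0.17 0.202 x 0.635 0.651
scene 15 49 [293.  239.9] mean [0.6394 0.2529 0.2109] rng y 0.237 0.269 x 0.632 0.645
top 15 28 [180.4 167. ] mean [0.6365 0.2497 0.2119] rng y 0.236 0.264 x 0.631 0.644
top 15 31 [198.1 165.5] mean [0.6303 0.1746 0.2916] rng y -0.016 0.198 x 0.41 0.646
the job is handed in; nothing more can be done
None
```

The job is done and handed in at about 20 s. The timer knob is back at off, and the basket hangs by its handle in the blue hook.

**Timer:** I turned the knob anticlockwise with the fingertips about 5 mm above the heat ring. The resisting moment levelled off at about 0.18 Nm, which I took as the stop. The pictures afterwards show the pointer straight down the slope and the blue ring mark where it was.

On the way down, the gripper drifted about 12 mm sideways and one finger lightly touched the knob (a few newtons). I re-centred it before gripping, and the ring mark had not moved.

**Basket:** I gripped it by one sleeve, lifted it upright, carried it over the bench and lowered it over the hook's lip. It touched the seat at the expected height, with a peak of about 9 N on the wrist.

In the last pictures:
- Both sleeves are level within 1 mm.
- The strap runs between the two sleeves.
- The middle of the bar is about 2 mm from the hook seat I had measured.
- The sleeve positions stayed the same within about 1 mm over 0.8 s, and the arm was well clear.
- The other things on the bench look to be where they started.

**Disagreements:** the top camera reads about 3 mm lower in y than the scene camera, and I allowed for that. One sleeve reading from the last top picture was spoilt by a bad depth pixel; the other three agreed. A rough estimate of the hook position from the tray corners was about 9 mm off the strap measurement. I used the strap, and the contact height and final pictures agreed with it.

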